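# Swing out the folded hook and hang up the turner

## Task

The hook with the red tip on the utensil stand is folded away: swing it out until it snaps over centre and stays out by itself when you let go, without forcing it against its stop. Then take the turner with the red handle out of the wooden block and hang it gently on that hook by the wire loop at the end of its handle, so that it hangs free and still with the hook still swung out. Leave everything else where it stands.

Things in the scene. Friction and masses are not known exactly. Their poses are not given: they have to be found in the camera images.
- stand: Utensil stand fixed to the worktop: dark round foot 148 mm across, steel post 13 mm thick, ball on top 285 mm up. Origin on the post's axis at worktop height, z up; -x is its front. Two plain hooks, 204 mm up, point to its back and its -y side and carry a small black spatula and a steel scoop (fixed). The hook's stop was clamped by hand: it lies within 0.35 rad either side of -x; feel for it.
- swing_hook: Swing-out hook with the red tip, on a hub 26 mm across. Origin on the post's axis, 236 mm up, z up; the hook points along its own -x: 6 mm wire, level to 60 mm from the axis, then rising 9 mm to the tip at 86 mm. Folded it rests anywhere 1.5 to 1.95 rad short of its stop, on the stand's +y side; it swings out counter-clockwise seen from above. Push it near 48 mm from the axis.
- hook_tip (a point): Centre of the hook's red tip, a ball 7 mm across. An over-centre spring resists the swing: torque up to about 0.3 N m (5 to 7 N at 48 mm) 0.4 to 0.8 rad before the stop, fading to none 0.11 rad before the stop; from there it pulls the hook on against a hard stop and holds it (2 N at the tip turn it back). Let go earlier, it springs back towards folded. Axes as the hook's.
- hook_seat (a point): Bend of the swing-out hook, on the wire's centre line, 60 mm from the post's axis and 236 mm up: the loop comes to rest here. Axes as the hook's.
- turner_grip (a point): Grip point on the turner's red handle, 138 mm above the blade's lower edge. The turner stands upright: x normal to its flat side, y across its width, z up to the loop. 183 mm tall, 70 to 120 g; handle 24 mm wide (y), 12 mm thick (x), from 50 mm below to 27 mm above this point; steel blade 52 mm wide, 4 mm thick, 66 mm tall.
- turner_eye (a point): Centre of the opening of the turner's wire loop, 33 mm above the grip point: the opening is 13 mm wide (y) and 12 mm high (z), along x; the loop's wire is 6 mm thick, its top 12 mm above this point. Hanging on the hook, this point lies about 3 mm below the bend's centre line.
- block: Wooden utensil block fixed to the worktop, 105 (x) x 88 (y) x 75 mm tall, with three slots along y, 32 mm apart in x; origin at the centre of its underside. The turner's blade stands in the middle slot, 65 mm deep, with 2 mm play in length and width.
- turner: The turner itself (as described at its points); origin at the middle of the blade's lower edge, z towards the loop.
- bowl: White bowl, 115 mm across, 59 mm tall. Leave it.
- lemon: Yellow lemon, 76 mm long. Leave it.
- spice_jar: Spice jar with a yellow cap, 44 mm across, 96 mm tall. Leave it.
- pepper_mill: Brown wooden pepper mill, 58 mm across, 170 mm tall. Leave it.
- soap: Small brown jar with a white cap, 48 mm across, 80 mm tall, by the sink. Leave it.
- salt: Glass salt shaker, 44 mm across, 90 mm tall. Leave it.
Not all that is in view belongs to the job. What is meant by the turner is not white or yellow, and is the smaller of those in its own colour.

How it is judged:
On the way, in this order (a step that is already met when the one before it is completed fails the run):
1. the red-tipped hook is swung out to the front and stays there with nothing touching it (x of hook_tip in the frame of stand below -0.07 m and contact force between swing_hook and anything else below 0.3 N), for 0.4 s.
2. the turner's loop is on the bend of the hook (distance between turner_eye and hook_seat below 0.013 m), for 0.2 s.
At the end, for the whole second after the job is handed in: The hook stands swung out to the front (its tip at least 70 mm in front of the post's axis), the turner hangs from it by its loop (loop centre within 13 mm of the bend), upright within 0.3 rad, released and still (below 0.05 m/s) (x of hook_tip in the frame of stand below -0.07 m and distance between turner_eye and hook_seat below 0.013 m and contact force between turner and swing_hook above 0.2 N and angle between turner_grip's own z axis and vertical below 0.3 rad and linear speed of turner below 0.05 m/s and contact force between the fingers and turner below 0.1 N); the robot touches nothing.
It fails at once if the robot pressed on the swing-out hook with over 20 N (contact force between any of the fingers, the arm and swing_hook above 20 N).
It fails at once if the turner was pressed on the hook with over 15 N (contact force between turner and swing_hook above 15 N).
It fails at once if the turner touched the hook before the hook was swung out (contact force between turner and swing_hook above 0.3 N and x of hook_tip in the frame of stand above -0.05 m).
It fails at once if the stand was struck with more than 25 N (contact force between any of the arm, the fingers and stand above 25 N).
It fails at once if a bystander was moved by more than 20 mm (distance of any of bowl, lemon, spice_jar, pepper_mill, soap, salt from where it was at the start of the episode above 0.02 m).
It also fails if it takes over 72 s, if anything falls off the work surface, if the arm or the gripper's body presses on something with over 40 N, if the wrist force passes 120 N, or if a joint passes its speed limit or range.

## Robot

A 7-joint arm with a two-finger parallel gripper is mounted at the origin on a cart in front of the work surface, level with it; the furniture and walls round the work are solid. World frame = base frame: x ahead of the robot, y to its left, z up, the work surface at z = 0. Lengths are in m, angles in rad, forces in N, time in s.
With the tool pointing down it reaches from about 0.4 to 0.875 m from the base axis. Payload 6.5 kg.
Tool frame: the origin (TCP) lies on the centre line of the jaws, within the pads' length; the fingertips stand 19 mm ahead of it and the grasp point (between the pads) is the TCP; z points along the fingers, x is the direction in which the jaws open and shut, and the axes are right-handed (so a half turn about z gives the same grasp; the last joint's range is limited). The gripper opens to 85 mm and grips with 20 to 120 N. Pads are 22 mm wide; open, the fingers measure 114 mm over their backs; the gripper's body (76 mm by 85 mm) begins 54 mm behind the grasp point. The pads swing forward as they close: fully open they stand 13 mm farther back than shut.
Start: joints at [1.087, 0.536, -0.004, 1.538, 0.003, 1.067, -0.071], TCP at [0.264, -0.594, 0.211] pointing down, gripper open.
Joint ranges: [-2.7, 2.7], [-0.37, 2.16], [-1.27, 1.26], [0.24, 2.4], [-1.31, 4.45], [0.19, 1.91], [-2.76, 2.76]. Speed limits (rad/s): [2.39, 2.39, 3.14, 3.14, 3.14, 3.14, 3.14].

## Interface

Orientations are given as a 3x3 rotation matrix whose columns are the frame's x, y, z axes.
In Python, from rig import bot, optics gives the robot as it stands. The module is installed in compiled form; this text tells all that it offers.
- The arm moves only by the tool arm_command, never from a script. Its argument "deltas" is a list of rows, each an object of numbers: "dx", "dy", "dz": the shift along the tool's x, y, z in m; "rx", "ry", "rz": the turn, a rotation vector about the tool's x, y, z in degrees; "jaw": the gripper's target within -1 to 1 (shut at 1, half-way at 0, fully open at -1). A call has 1 to 20 rows; each row shifts and turns the pose as measured when the row begins, along the tool's axes as they then stand; what a row does not reach is not made up. A row lasts 1/10 s, in which the tool goes at most 50 mm and 8.59 degrees, less where a joint would pass 70% of its speed; a pose out of reach is approached as far as the arm can. A call with a gripper value outside its range is refused whole. The fingers move at their own pace and stop on an object; "force" is the grip in N (left out, the last holds). Time passes only in rows, so rows that do not move let the fingers close. It gives the time, the measured TCP pose, the force and the opening at its end, in the units of the state.
- bot.get_obs(): the state, without advancing time (a new reading comes with each control period).
- optics.get_image(name): name is "side" or "top"; returns the picture (420x560x3 uint8, red, green, blue); there is no depth.
- optics.camera_info(name): a dict with "vertical_fov" (degrees; the focal length in pixels is half the picture's height over the tangent of half this angle, whatever the lens; pixels are square), "cx", "cy" (the principal point, pixels), "k1" (the pictures are not rectified: a ray, as slopes to the right and down, at radius r is drawn at 1 + k1 r^2 times it, then the intrinsics apply), "position" and "orientation" of the camera in the world. Camera axes: x right, y down, z forward; pixel columns grow to the right and rows downward; lengths in m; the calibration is good to about 2 mm. A picture is of the moment at which its call begins. camera_info takes no time and is no camera call.
- bot.finish_job(): hands the job in, once; it reports no verdict.
The state is a dict: "clock": time; "joints": joint angles; "joint_vel": joint speeds; "tau": joint torques, N m; "tool_pos": TCP position; "tool_rot": TCP orientation; "force": force on the tool from outside, world axes, zero at the start; "ft_torque": the same for the moment, N m; "width": finger opening in m.
Only numpy, scipy, OpenCV 4.12 (cv2) and the standard library are available. Lean on these libraries where they do the work, as an engineer would, in place of code of your own. Each camera call takes 0.05 s, during which the arm holds its last target. There are 200 camera calls.

## Working session

There is one attempt and no reset: what is moved stays moved. The work goes in short steps, Python scripts to look and compute and a tool call to move; the robot and the scene stay as the last step left them, time stands still between calls to the robot, and variables do not carry over. Pictures are saved under pics/ and viewed, about 8 in all and at most 12, crops included, and the job is handed in when it is done.

Besides the shell and the picture viewer there is one more tool, called after ">>>" as name(argument=value, ...), one argument or row to a line, values as JSON. arm_command: Moves the arm, as the interface text tells. Its arguments: {"type":"object","properties":{"deltas":{"type":"array"},"force":{"type":"number"}},"required":["deltas"]}

```bash
mkdir -p pics; python3 - <<'E'
from rig import bot, optics
import cv2
for n in("side","top"):
    cv2.imwrite(f"pics/{n}0.png",optics.get_image(n)[:,:,::-1]); print(n,optics.camera_info(n))
print(bot.get_obs())
E
```

```text
side {'vertical_fov': 45.87967456271257, 'cx': 281.7400930775072, 'cy': 207.78905311318178, 'k1': -0.1335241667765903, 'position': array([0.04758894, 0.62313249, 1.06917437]), 'orientation': array([[-0.79350709, -0.46216797,  0.3959132 ],
       [-0.60847498,  0.59160035, -0.52893026],
       [ 0.01023224, -0.66061319, -0.75065672]])}
top {'vertical_fov': 48.15278688974666, 'cx': 279.8267054538481, 'cy': 211.65806806219726, 'k1': -0.027560585218913847, 'position': array([ 0.44267   , -0.01319795,  1.33596613]), 'orientation': array([[ 0.02208498, -0.99719033,  0.07157999],
       [-0.99953679, -0.02052388,  0.02247184],
       [-0.0209396 , -0.07204312, -0.99718169]])}
{'clock': 0.1, 'joints': array([ 1.08676619,  0.5371232 , -0.00444234,  1.53874458,  0.00263806,
        1.0673112 , -0.07121762]), 'joint_vel': array([-0.00138123, -0.00096171,  0.00105954, -0.0016664 , -0.00210096,
       -0.00077662, -0.00160256]), 'tau': array([ 3.64752421e-03, -5.84565353e+01,  1.05270736e+00, -2.59773535e+01,
        1.27356505e-02,  4.64685727e-03, -2.41614157e-05]), 'tool_pos': array([ 0.26349187, -0.59354989,  0.20999105]), 'tool_rot': array([[ 4.05846721e-01, -9.13940829e-01, -7.74134051e-04],
       [-9.13939802e-01, -4.05847432e-01,  1.37846457e-03],
       [-1.57401537e-03,  1.48066596e-04, -9.99998750e-01]]), 'force': array([-0.49256753,  0.33701486,  0.25419856]), 'ft_torque': array([ 0.0073612 , -0.02733564, -0.0267491 ]), 'width': 0.08521466237547544}
```

View pics/side0.png

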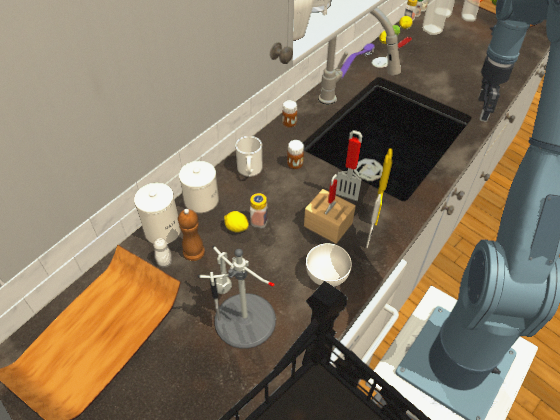

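View pics/top0.png

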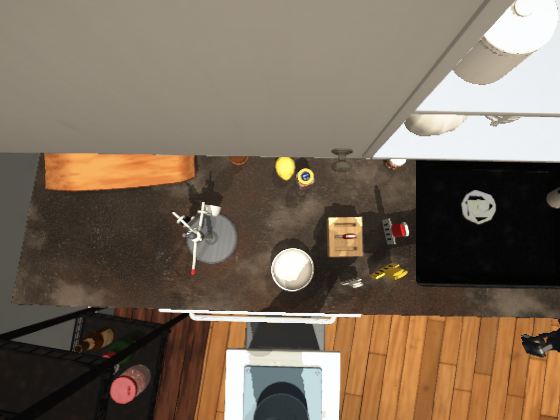

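Side view: stand foot at (245,320), red tip at (271,285), wooden block at (330,215), with a red turner in it (333,190). A larger red turner stands behind it (352,155), with yellow (386,170) and white/steel (376,215) ones nearby. Top view: stand ball about (201,238), tip (193,271), block (346,236). Next I'll enlarge crops for identification and measuring.

```bash
python3 - <<'E'
import cv2,numpy as np
s=cv2.imread("pics/side0.png");t=cv2.imread("pics/top0.png")
r=lambda im,x,y,w,h,k:cv2.resize(im[y:y+h,x:x+w],None,fx=k,fy=k,interpolation=cv2.INTER_CUBIC)
cv2.imwrite("pics/c1.png",np.hstack([r(s,290,120,110,150,4)[:600],r(t,315,195,90,150,4)[:600]]))
cv2.imwrite("pics/c2.png",np.hstack([r(s,195,235,100,120,4),r(t,160,190,90,120,4)]))
E
```

```text
(no output)
```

View pics/c1.png

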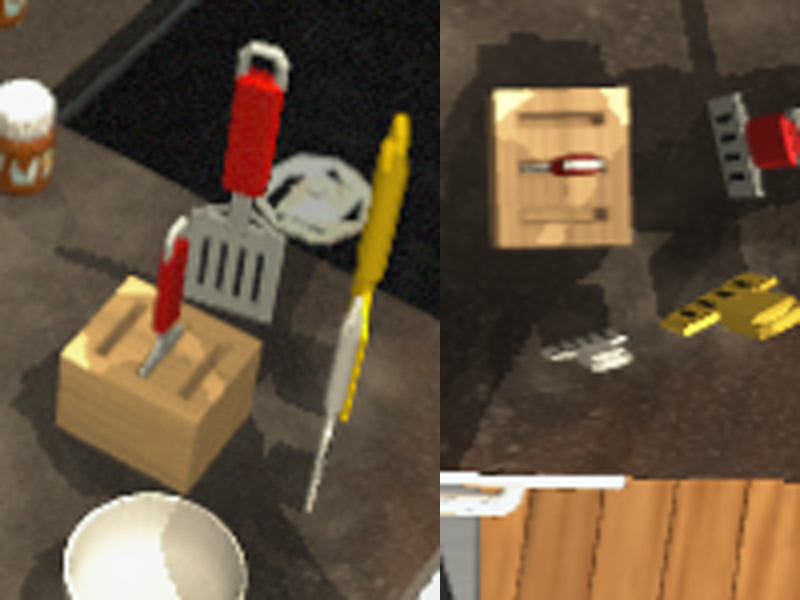

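View pics/c2.png

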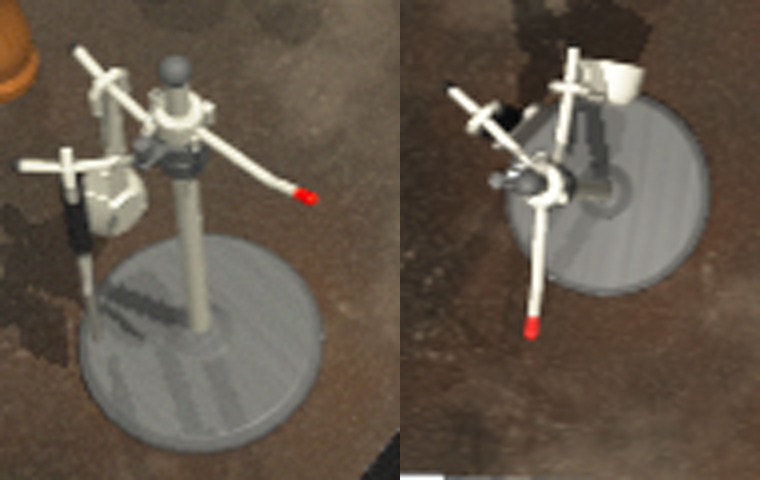

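```bash
cat > h.py <<'E'
import numpy as np
from rig import optics
from scipy.optimize import least_squares
C={n:optics.camera_info(n) for n in("side","top")}
def proj(n,P):
    c=C[n];p=np.asarray(c["orientation"]).T@(np.asarray(P)-c["position"]);s=p[:2]/p[2]
    f=210/np.tan(np.radians(c["vertical_fov"]/2)); s=s*(1+c["k1"]*(s@s))
    return np.array([f*s[0]+c["cx"],f*s[1]+c["cy"]])
def tri(side=None,top=None,z=None):
    o=[(n,np.array(u)) for n,u in(("side",side),("top",top)) if u is not None]
    g=lambda p:np.r_[p,z] if z is not None else p
    r=least_squares(lambda p:np.concatenate([proj(n,g(p))-u for n,u in o]),[.5,0] if z is not None else [.5,0,.1])
    return g(r.x).round(4),r.fun.round(1)
E
python3 - <<'E'
from h import *
k=lambda x,y,ox,oy,dx=0:((x-dx+.5)/4+ox-.5,(y+.5)/4+oy-.5)
S2=lambda x,y:k(x,y,195,235); T2=lambda x,y:k(x,y,160,190,400)
S1=lambda x,y:k(x,y,290,120); T1=lambda x,y:k(x,y,315,195,440)
for nm,s,t,z in [("foot",S2(201,342),T2(607,193),.005),("ball",S2(175,69),T2(525,182),None),("clamp",S2(150,152),T2(497,180),None),("tip",S2(307,196),T2(531,326),None),
 ("hk_black?",S2(20,166),T2(452,90),None),("hk_long",S2(78,50),T2(573,50),None),("x1",S2(78,50),T2(452,90),None),("x2",S2(20,166),T2(573,50),None),
 ("eye",S1(178,228),T1(603,164),None),("handle bot/top",S1(176,245),T1(595,164),None)]:
    print(nm,*tri(s,t,z), tri(s,None,z)[0] if z else "", tri(None,t,z)[0] if z else "")
for q in [(130,276),(262,345),(195,407),(60,352)]: print("blk side",tri(S1(*q),None,.075)[0])
for q in [(492,88),(632,88),(632,245),(492,247)]: print("blk top",tri(None,T1(*q),.075)[0])
for q in [(138,376),(183,325)]: print("slot side",tri(S1(*q),None,.075)[0])
E
```

```text
foot [0.4601 0.211  0.005 ] [ 0.4 -0.3 -0.5 -0.2] [0.4603 0.2122 0.005 ] [0.4596 0.2095 0.005 ]
ball [0.4614 0.2105 0.2787] [ 0.  0. -0. -0.]  
clamp [0.4615 0.2353 0.2349] [-0.6 -0.1  0.4  0.6]  
tip [0.3784 0.2113 0.2442] [-0. -0.  0.  0.]  
hk_black? [0.518  0.2716 0.212 ] [ 0.5  0.1 -0.3 -0.5]  
hk_long [0.5436 0.1988 0.2139] [ 0.5  0.1 -0.3 -0.5]  
x1 [0.5035 0.2437 0.2963] [-3.7 -0.6  2.4  3.6]  
x2 [0.5635 0.2258 0.1123] [ 4.9  0.7 -3.2 -4.6]  
eye [ 0.4736 -0.1721  0.1785] [ 1.5  0.1 -0.7 -1.2]  
handle bot/top [ 0.473  -0.1694  0.1657] [ 1.1  0.1 -0.5 -0.9]  
blk side [ 0.5268 -0.2023  0.075 ]
blk side [ 0.4204 -0.2044  0.075 ]
blk side [ 0.4264 -0.131   0.075 ]
blk side [ 0.5241 -0.1155  0.075 ]
blk top [ 0.5225 -0.1133  0.075 ]
blk top [ 0.5244 -0.2071  0.075 ]
blk top [ 0.4196 -0.2081  0.075 ]
blk top [ 0.4162 -0.115   0.075 ]
slot side [ 0.471  -0.1301  0.075 ]
slot side [ 0.4725 -0.1867  0.075 ]
```

```bash
python3 - <<'E'
from h import *
print(tri((327,293),(165,313)),tri((327,293),(80,309)))
E
```

```text
(array([0.2693, 0.229 , 0.3439]), array([-12.1,  -0.9,   7.5,  12.8])) (array([0.2521, 0.3204, 0.4837]), array([-33.7,  -3. ,  22.8,  38. ]))
```

>>> arm_command(
  deltas=[
    {"dz": -0.02,"rz": -8.25,"jaw": 1},
    {"dz": -0.02,"rz": -8.25,"jaw": 1},
    {"dz": -0.02,"rz": -8.25,"jaw": 1},
    {"dz": -0.02,"rz": -8.25,"jaw": 1},
    {"dz": -0.02,"rz": -8.25,"jaw": 1},
    {"dz": -0.02,"rz": -8.25,"jaw": 1},
    {"dz": -0.02,"rz": -8.25,"jaw": 1},
    {"dz": -0.02,"rz": -8.25,"jaw": 1},
    {"jaw": 1},
  ],
  force=40,
)

```text
invalid input
```

>>> arm_command(
  deltas=[
    {"dx": 0,"dy": 0,"dz": -0.02,"rx": 0,"ry": 0,"rz": -8.25,"jaw": 1.0},
  ],
)

```text
clock: 0.2
tool_pos: [0.2626, -0.5914, 0.227]
tool_rot: [[0.535, -0.845, -0.004], [-0.845, -0.535, 0.007], [-0.008, -0.0, -1.0]]
force: [0.1, 0.3, 0.3]
width: 0.0731
```

>>> arm_command(
  deltas=[
    {"dz": -0.02,"rz": -8.25,"jaw": 1.0},
    {"dz": -0.02,"rz": -8.25,"jaw": 1.0},
    {"dz": -0.02,"rz": -8.25,"jaw": 1.0},
    {"dz": -0.02,"rz": -8.25,"jaw": 1.0},
    {"dz": -0.02,"rz": -8.25,"jaw": 1.0},
    {"dz": -0.02,"rz": -8.25,"jaw": 1.0},
    {"dz": -0.02,"rz": -8.25,"jaw": 1.0},
  ],
)

```text
invalid input
```

Every field seems to be required in each row, so I'll give them all.

>>> arm_command(
  deltas=[
    {"dx": 0,"dy": 0,"dz": -0.02,"rx": 0,"ry": 0,"rz": -8.25,"jaw": 1},
    {"dx": 0,"dy": 0,"dz": -0.02,"rx": 0,"ry": 0,"rz": -8.25,"jaw": 1},
    {"dx": 0,"dy": 0,"dz": -0.02,"rx": 0,"ry": 0,"rz": -8.25,"jaw": 1},
    {"dx": 0,"dy": 0,"dz": -0.02,"rx": 0,"ry": 0,"rz": -8.25,"jaw": 1},
    {"dx": 0,"dy": 0,"dz": -0.02,"rx": 0,"ry": 0,"rz": -8.25,"jaw": 1},
    {"dx": 0,"dy": 0,"dz": -0.02,"rx": 0,"ry": 0,"rz": -8.25,"jaw": 1},
    {"dx": 0,"dy": 0,"dz": -0.02,"rx": 0,"ry": 0,"rz": -7,"jaw": 1},
    {"dx": 0,"dy": 0,"dz": -0.02,"rx": 0,"ry": 0,"rz": 0,"jaw": 1},
  ],
  force=40,
)

```text
clock: 1.0
tool_pos: [0.2616, -0.5901, 0.3878]
tool_rot: [[1.0, 0.025, -0.01], [0.025, -1.0, 0.017], [-0.009, -0.017, -1.0]]
force: [0.2, -0.2, 0.2]
width: -0.0002
```

>>> arm_command(
  deltas=[
    {"dx": 0.03,"dy": -0.04,"dz": 0,"rx": -1,"ry": 0.6,"rz": 1.4,"jaw": 1},
    {"dx": 0.03,"dy": -0.04,"dz": 0,"rx": 0,"ry": 0,"rz": 0,"jaw": 1},
    {"dx": 0.03,"dy": -0.04,"dz": 0,"rx": 0,"ry": 0,"rz": 0,"jaw": 1},
    {"dx": 0.03,"dy": -0.04,"dz": 0,"rx": 0,"ry": 0,"rz": 0,"jaw": 1},
    {"dx": 0.03,"dy": -0.04,"dz": 0,"rx": 0,"ry": 0,"rz": 0,"jaw": 1},
    {"dx": 0,"dy": -0.045,"dz": 0,"rx": 0,"ry": 0,"rz": 0,"jaw": 1},
    {"dx": 0,"dy": -0.045,"dz": 0,"rx": 0,"ry": 0,"rz": 0,"jaw": 1},
    {"dx": 0,"dy": -0.045,"dz": 0,"rx": 0,"ry": 0,"rz": 0,"jaw": 1},
    {"dx": 0,"dy": -0.045,"dz": 0,"rx": 0,"ry": 0,"rz": 0,"jaw": 1},
    {"dx": 0,"dy": -0.045,"dz": 0,"rx": 0,"ry": 0,"rz": 0,"jaw": 1},
    {"dx": 0,"dy": -0.045,"dz": 0,"rx": 0,"ry": 0,"rz": 0,"jaw": 1},
    {"dx": 0,"dy": -0.045,"dz": 0,"rx": 0,"ry": 0,"rz": 0,"jaw": 1},
    {"dx": 0,"dy": -0.045,"dz": 0,"rx": 0,"ry": 0,"rz": 0,"jaw": 1},
    {"dx": 0,"dy": -0.045,"dz": 0,"rx": 0,"ry": 0,"rz": 0,"jaw": 1},
    {"dx": 0,"dy": -0.045,"dz": 0,"rx": 0,"ry": 0,"rz": 0,"jaw": 1},
  ],
  force=40,
)

```text
clock: 2.5
tool_pos: [0.4123, 0.076, 0.3824]
tool_rot: [[1.0, -0.014, -0.002], [-0.014, -1.0, -0.006], [-0.002, 0.006, -1.0]]
force: [1.4, -0.1, 0.4]
width: -0.0
```

>>> arm_command(
  deltas=[
    {"dx": 0,"dy": -0.045,"dz": 0,"rx": 0,"ry": 0,"rz": 0,"jaw": 1},
    {"dx": 0,"dy": -0.045,"dz": 0,"rx": 0,"ry": 0,"rz": 0,"jaw": 1},
    {"dx": 0,"dy": -0.045,"dz": 0,"rx": 0,"ry": 0,"rz": 0,"jaw": 1},
    {"dx": 0,"dy": -0.032,"dz": 0,"rx": 0,"ry": 0,"rz": 0,"jaw": 1},
    {"dx": 0,"dy": 0,"dz": 0.03,"rx": 0,"ry": 0,"rz": -0.8,"jaw": 1},
    {"dx": 0,"dy": 0,"dz": 0.03,"rx": 0,"ry": 0,"rz": 0,"jaw": 1},
    {"dx": 0,"dy": 0,"dz": 0.02,"rx": 0,"ry": 0,"rz": 0,"jaw": 1},
    {"dx": 0,"dy": 0,"dz": 0,"rx": 0,"ry": 0,"rz": 0,"jaw": 1},
  ],
  force=40,
)

```text
clock: 3.3
tool_pos: [0.4095, 0.257, 0.2982]
tool_rot: [[1.0, 0.012, -0.003], [0.012, -1.0, -0.003], [-0.003, 0.003, -1.0]]
force: [-1.3, 0.7, 0.1]
width: -0.0002
```

>>> arm_command(
  deltas=[
    {"dx": 0,"dy": 0,"dz": 0.02,"rx": 0,"ry": 0,"rz": 0,"jaw": 1},
    {"dx": 0,"dy": 0,"dz": 0.02,"rx": 0,"ry": 0,"rz": 0,"jaw": 1},
    {"dx": 0,"dy": 0,"dz": 0.013,"rx": 0,"ry": 0,"rz": 0,"jaw": 1},
    {"dx": 0,"dy": 0,"dz": 0,"rx": 0,"ry": 0,"rz": 0,"jaw": 1},
    {"dx": 0.002,"dy": 0.01,"dz": 0,"rx": 0,"ry": 0,"rz": 0,"jaw": 1},
    {"dx": 0,"dy": 0.008,"dz": 0,"rx": 0,"ry": 0,"rz": 0,"jaw": 1},
    {"dx": 0,"dy": 0.004,"dz": 0,"rx": 0,"ry": 0,"rz": 0,"jaw": 1},
    {"dx": 0,"dy": 0,"dz": 0,"rx": 0,"ry": 0,"rz": 0,"jaw": 1},
  ],
  force=40,
)

```text
clock: 4.1
tool_pos: [0.4151, 0.2335, 0.2494]
tool_rot: [[1.0, 0.01, 0.004], [0.01, -1.0, -0.001], [0.004, 0.001, -1.0]]
force: [-0.2, 0.0, 0.1]
width: 0.0001
```

```bash
python3 - <<'E'
from rig import optics
import cv2,numpy as np
s=optics.get_image("side")[:,:,::-1];t=optics.get_image("top")[:,:,::-1]
r=lambda im,x,y,w,h,k:cv2.resize(im[y:y+h,x:x+w],None,fx=k,fy=k,interpolation=cv2.INTER_CUBIC)
cv2.imwrite("pics/c3.png",np.hstack([r(s,195,215,100,130,4),r(t,160,180,90,130,4)]))
E
```

```text
(no output)
```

View pics/c3.png

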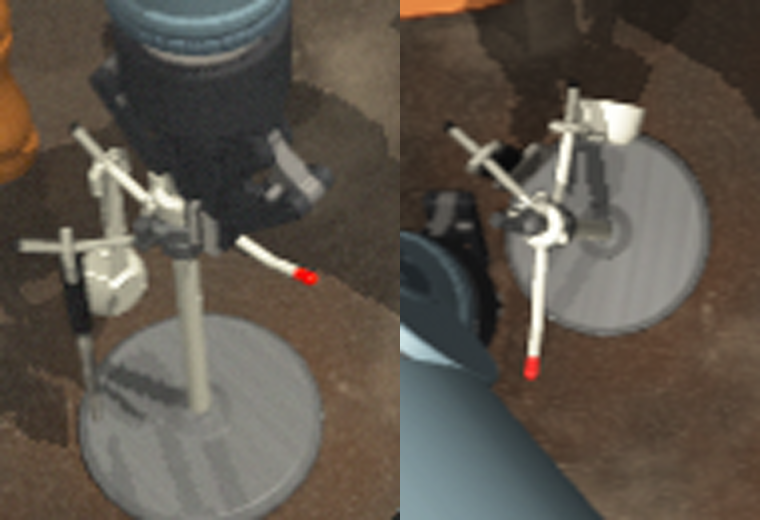

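>>> arm_command(
  deltas=[
    {"dx": 0,"dy": 0.002,"dz": 0.004,"rx": 0,"ry": 0,"rz": 0,"jaw": 1},
    {"dx": 0,"dy": 0.003,"dz": 0,"rx": 0,"ry": 0,"rz": 0.6,"jaw": 1},
    {"dx": 0,"dy": 0.003,"dz": 0,"rx": 0,"ry": 0,"rz": 0,"jaw": 1},
    {"dx": 0,"dy": 0.002,"dz": 0,"rx": 0,"ry": 0,"rz": 0,"jaw": 1},
    {"dx": 0,"dy": 0.002,"dz": 0,"rx": 0,"ry": 0,"rz": 0,"jaw": 1},
  ],
  force=40,
)

```text
clock: 4.7
tool_pos: [0.4147, 0.2223, 0.2451]
tool_rot: [[1.0, 0.001, 0.003], [0.001, -1.0, -0.0], [0.003, 0.0, -1.0]]
force: [-0.8, 0.5, 0.3]
width: 0.0001
```

>>> arm_command(
  deltas=[
    {"dx": -0.0007,"dy": 0.0024,"dz": 0,"rx": 0,"ry": 0,"rz": -3,"jaw": 1},
    {"dx": -0.0007,"dy": 0.0024,"dz": 0,"rx": 0,"ry": 0,"rz": -3,"jaw": 1},
    {"dx": -0.0007,"dy": 0.0024,"dz": 0,"rx": 0,"ry": 0,"rz": -3,"jaw": 1},
    {"dx": -0.0007,"dy": 0.0024,"dz": 0,"rx": 0,"ry": 0,"rz": -3,"jaw": 1},
    {"dx": -0.0007,"dy": 0.0024,"dz": 0,"rx": 0,"ry": 0,"rz": -3,"jaw": 1},
    {"dx": -0.0007,"dy": 0.0024,"dz": 0,"rx": 0,"ry": 0,"rz": -3,"jaw": 1},
  ],
  force=40,
)

```text
clock: 5.3
tool_pos: [0.4124, 0.2066, 0.2453]
tool_rot: [[0.947, 0.321, 0.004], [0.321, -0.947, -0.0], [0.004, 0.001, -1.0]]
force: [0.2, -0.3, 0.7]
width: 0.0001
```

>>> arm_command(
  deltas=[
    {"dx": -0.0005,"dy": 0.0025,"dz": 0,"rx": 0,"ry": 0,"rz": -3,"jaw": 1},
    {"dx": -0.0005,"dy": 0.0025,"dz": 0,"rx": 0,"ry": 0,"rz": -3,"jaw": 1},
    {"dx": -0.0005,"dy": 0.0025,"dz": 0,"rx": 0,"ry": 0,"rz": -3,"jaw": 1},
    {"dx": -0.0005,"dy": 0.0025,"dz": 0,"rx": 0,"ry": 0,"rz": -3,"jaw": 1},
    {"dx": -0.0005,"dy": 0.0025,"dz": 0,"rx": 0,"ry": 0,"rz": -3,"jaw": 1},
    {"dx": -0.0005,"dy": 0.0025,"dz": 0,"rx": 0,"ry": 0,"rz": -3,"jaw": 1},
    {"dx": -0.0005,"dy": 0.0025,"dz": 0,"rx": 0,"ry": 0,"rz": -3,"jaw": 1},
    {"dx": -0.0005,"dy": 0.0025,"dz": 0,"rx": 0,"ry": 0,"rz": -3,"jaw": 1},
  ],
  force=40,
)

```text
clock: 6.1
tool_pos: [0.4189, 0.1858, 0.2456]
tool_rot: [[0.722, 0.692, 0.004], [0.692, -0.722, -0.0], [0.003, 0.003, -1.0]]
force: [-0.7, 0.1, -0.3]
width: 0.0
```

```bash
python3 - <<'E'
from rig import optics,bot
import cv2,numpy as np
s=optics.get_image("side")[:,:,::-1];t=optics.get_image("top")[:,:,::-1]
r=lambda im,x,y,w,h,k:cv2.resize(im[y:y+h,x:x+w],None,fx=k,fy=k,interpolation=cv2.INTER_CUBIC)
cv2.imwrite("pics/c4.png",np.hstack([r(s,195,215,100,130,4),r(t,160,180,90,130,4)]))
o=bot.get_obs(); print(o['force'],o['joints'])
E
```

```text
[ 1.08862429 -0.18691823  0.79939652] [ 0.39389743  0.33214901 -1.07762925  1.94452643  0.33925826  1.05752251
 -0.06906584]
```

View pics/c4.png

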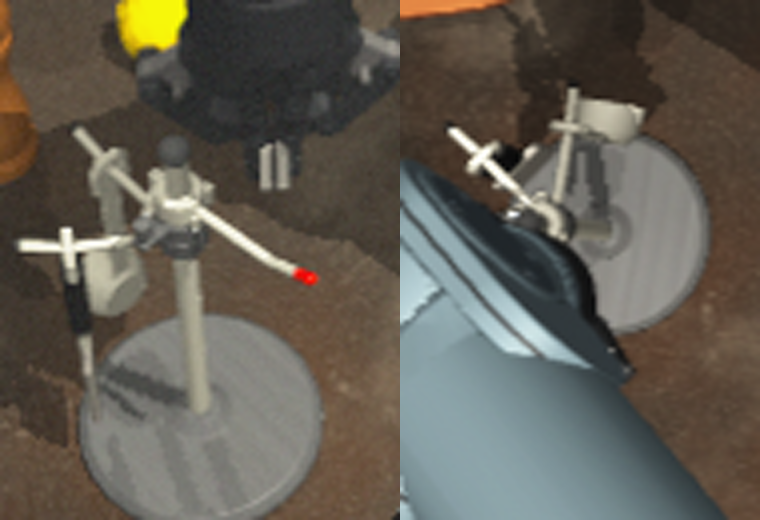

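```bash
python3 - <<'E'
from h import *
for z in(.2266,.2456,.27,.29,.31): print(z,proj("side",[.419,.186,z]),proj("top",[.419,.186,z]))
print(proj("side",[.3784,.2113,.2442]),proj("side",[.411,.211,.236]))
E
```

```text
0.2266 [263.44423972 269.67572535] [205.14127769 253.75883959]
0.2456 [263.2726324  264.34521924] [203.67403203 253.89973551]
0.27 [263.04564007 257.26368445] [201.71346471 254.08797404]
0.29 [262.85381716 251.25189028] [200.03859338 254.24875521]
0.31 [262.65659333 245.04436182] [198.2987852  254.41574366]
[271.342011   283.63641371] [258.62864876 277.25604344]
```

```bash
python3 - <<'E'
from h import *
print(proj("side",[.415,.2335,.23]),proj("side",[.415,.2335,.249]))
import cv2
a=cv2.imread("pics/c3.png")[160:300,100:350];b=cv2.imread("pics/c4.png")[0:300,100:350]
f=lambda i:cv2.resize(np.clip(255*(i/255.)**.5,0,255).astype(np.uint8),None,fx=1.5,fy=1.5)
a=f(a);b=f(b);a=np.vstack([a,np.zeros((b.shape[0]-a.shape[0],a.shape[1],3),np.uint8)])
cv2.imwrite("pics/c5.png",np.hstack([a,b]))
E
```

```text
[249.98920866 285.37173565] [249.60685821 280.13199234]
```

View pics/c5.png

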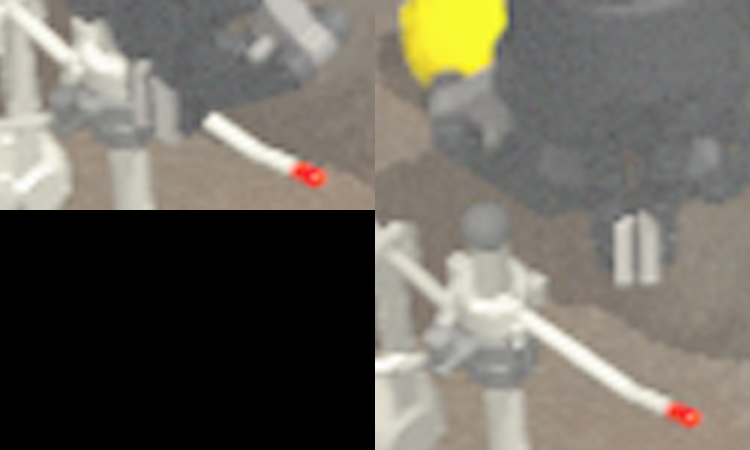

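The fingertips (263,262) sit about 7 px higher than the pose predicts. They passed over the hook, which hasn't moved (tip still at 271,284). I'll go back behind it, farther out, and lower.

>>> arm_command(
  deltas=[
    {"dx": 0,"dy": 0,"dz": -0.025,"rx": 0,"ry": 0,"rz": 0,"jaw": 1},
    {"dx": -0.02,"dy": 0,"dz": -0.02,"rx": 0,"ry": 0,"rz": 8,"jaw": 1},
    {"dx": 0,"dy": -0.015,"dz": 0,"rx": 0,"ry": 0,"rz": 8,"jaw": 1},
    {"dx": 0,"dy": -0.02,"dz": 0,"rx": 0,"ry": 0,"rz": 8,"jaw": 1},
    {"dx": 0,"dy": -0.02,"dz": 0,"rx": 0,"ry": 0,"rz": 8,"jaw": 1},
    {"dx": 0,"dy": -0.015,"dz": 0,"rx": 0,"ry": 0,"rz": 8,"jaw": 1},
    {"dx": 0,"dy": 0,"dz": 0,"rx": 0,"ry": 0,"rz": 3.5,"jaw": 1},
    {"dx": 0,"dy": 0,"dz": 0,"rx": 0,"ry": 0,"rz": 0,"jaw": 1},
  ],
  force=40,
)

```text
clock: 7.0
tool_pos: [0.3762, 0.2371, 0.2927]
tool_rot: [[0.999, -0.042, 0.005], [-0.042, -0.999, 0.001], [0.005, -0.001, -1.0]]
force: [-0.8, -0.2, -0.1]
width: -0.0001
```

>>> arm_command(
  deltas=[
    {"dx": 0.026,"dy": -0.012,"dz": 0,"rx": 0,"ry": 0,"rz": -2.4,"jaw": 1},
    {"dx": 0,"dy": 0,"dz": 0.02,"rx": 0,"ry": 0,"rz": 0,"jaw": 1},
    {"dx": 0,"dy": 0,"dz": 0.02,"rx": 0,"ry": 0,"rz": 0,"jaw": 1},
    {"dx": 0,"dy": 0,"dz": 0.02,"rx": 0,"ry": 0,"rz": 0,"jaw": 1},
    {"dx": 0,"dy": 0,"dz": 0.008,"rx": 0,"ry": 0,"rz": 0,"jaw": 1},
    {"dx": 0,"dy": 0,"dz": 0,"rx": 0,"ry": 0,"rz": 0,"jaw": 1},
  ],
  force=40,
)

```text
clock: 7.6
tool_pos: [0.4052, 0.248, 0.2234]
tool_rot: [[1.0, 0.005, 0.007], [0.005, -1.0, 0.001], [0.007, -0.001, -1.0]]
force: [-0.0, 0.6, 0.4]
width: 0.0001
```

```bash
python3 - <<'E'
from h import *
from rig import bot
import cv2
s=optics.get_image("side")[:,:,::-1];t=optics.get_image("top")[:,:,::-1]
r=lambda im,x,y,w,h,k:cv2.resize(im[y:y+h,x:x+w],None,fx=k,fy=k,interpolation=cv2.INTER_CUBIC)
g=lambda i:np.clip(255*(i/255.)**.5,0,255).astype(np.uint8)
cv2.imwrite("pics/c6.png",g(np.hstack([r(s,195,215,100,130,4),r(t,160,180,90,130,4)])))
o=bot.get_obs(); print(o['force'],o['joints'],o['tool_pos']); p=o['tool_pos']
print([4*(proj("side",p-[0,0,d])-[195,215]) for d in(0,.019)])
E
```

```text
[ 0.6828788  -0.52971971  0.32678993] [ 0.14906474  0.36096281 -0.95903528  1.93719824  0.35401453  1.01148227
 -0.96490072] [0.40583316 0.24855668 0.22459285]
[array([215.14391588, 317.52200735]), array([216.7201317 , 337.43766807])]
```

View pics/c6.png

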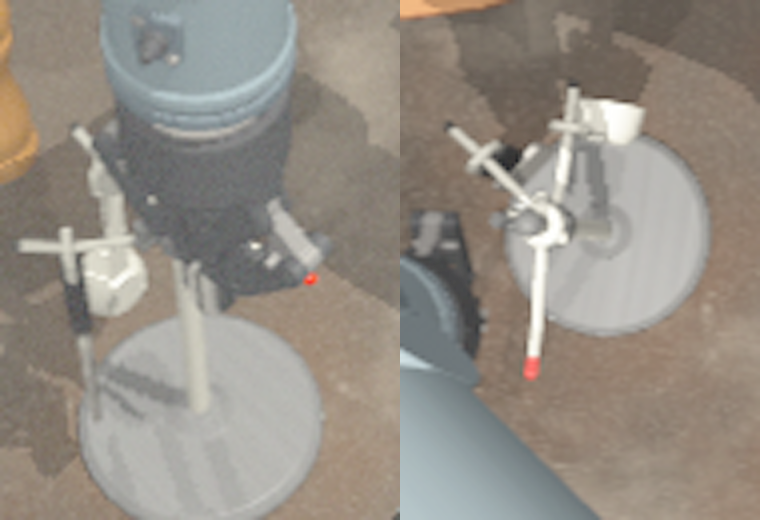

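>>> arm_command(
  deltas=[
    {"dx": -0.002,"dy": 0,"dz": 0.007,"rx": 0,"ry": 0,"rz": 0,"jaw": 1},
    {"dx": 0,"dy": 0.004,"dz": 0,"rx": 0,"ry": 0,"rz": 0,"jaw": 1},
    {"dx": 0,"dy": 0.004,"dz": 0,"rx": 0,"ry": 0,"rz": 0,"jaw": 1},
    {"dx": 0,"dy": 0.004,"dz": 0,"rx": 0,"ry": 0,"rz": 0,"jaw": 1},
    {"dx": 0,"dy": 0.004,"dz": 0,"rx": 0,"ry": 0,"rz": 0,"jaw": 1},
    {"dx": 0,"dy": 0.003,"dz": 0,"rx": 0,"ry": 0,"rz": 0,"jaw": 1},
    {"dx": 0,"dy": 0.003,"dz": 0,"rx": 0,"ry": 0,"rz": 0,"jaw": 1},
  ],
  force=40,
)

```text
clock: 8.4
tool_pos: [0.4054, 0.2255, 0.2197]
tool_rot: [[1.0, 0.004, 0.014], [0.004, -1.0, 0.004], [0.014, -0.004, -1.0]]
force: [0.2, 1.2, -0.2]
width: -0.0
```

>>> arm_command(
  deltas=[
    {"dx": 0,"dy": 0.003,"dz": 0,"rx": 0,"ry": 0,"rz": 0,"jaw": 1},
    {"dx": 0,"dy": 0.003,"dz": 0,"rx": 0,"ry": 0,"rz": 0,"jaw": 1},
    {"dx": 0,"dy": 0.003,"dz": 0,"rx": 0,"ry": 0,"rz": 0,"jaw": 1},
    {"dx": 0,"dy": 0.003,"dz": 0,"rx": 0,"ry": 0,"rz": 0,"jaw": 1},
  ],
  force=40,
)

```text
clock: 8.8
tool_pos: [0.4056, 0.2124, 0.2198]
tool_rot: [[1.0, 0.004, 0.014], [0.004, -1.0, 0.004], [0.014, -0.004, -1.0]]
force: [-1.0, 0.2, 0.2]
width: 0.0001
```

```bash
cat > snap.py <<'E'
from h import *
from rig import bot
import cv2,sys
s=optics.get_image("side")[:,:,::-1];t=optics.get_image("top")[:,:,::-1]
cv2.imwrite("pics/%s_s.png"%sys.argv[1],s);cv2.imwrite("pics/%s_t.png"%sys.argv[1],t)
def red(im):
    b,g,r=[im[:,:,i].astype(int) for i in range(3)]
    m=((r>110)&(g<70)&(b<70)).astype(np.uint8); n,l,st,c=cv2.connectedComponentsWithStats(m)
    return [(st[i,4],c[i].round(1)) for i in range(1,n) if st[i,4]>3]
R=lambda P:np.asarray(P)
print("side",red(s));print("top",red(t))
o=bot.get_obs();print(o['clock'],o['tool_pos'].round(4),o['force'].round(1),o['joints'].round(2),o['width'])
E
python3 snap.py a
```

```text
side [(np.int32(350), array([352.8, 153. ])), (np.int32(121), array([332.3, 191.1])), (np.int32(20), array([271. , 283.8])), (np.int32(4), array([ 96.5, 395.5]))]
top [(np.int32(69), array([186.5, 163.8])), (np.int32(49), array([236.7, 158.9])), (np.int32(6), array([390. , 164.3])), (np.int32(17), array([189.1, 175.9])), (np.int32(4), array([151.5, 185. ])), (np.int32(6), array([143.5, 186. ])), (np.int32(5), array([ 64., 190.])), (np.int32(4), array([ 88.5, 190. ])), (np.int32(54), array([401.4, 230.7])), (np.int32(4), array([346.5, 234. ])), (np.int32(7), array([347., 238.])), (np.int32(11), array([105.7, 355.7])), (np.int32(10), array([123.5, 377.1])), (np.int32(4), array([112.8, 381.5])), (np.int32(14), array([128.6, 390.4])), (np.int32(15), array([135.4, 390.9]))]
8.9 [0.4057 0.2121 0.2197] [ 0.6 -0.2 -0.5] [ 0.24  0.33 -0.97  1.99  0.33  0.98 -0.89] 8.245395778865368e-05
```

```bash
python3 - <<'E'
from h import *
import cv2
s=cv2.imread("pics/a_s.png");t=cv2.imread("pics/a_t.png")
r=lambda im,x,y,w,h,k:cv2.resize(im[y:y+h,x:x+w],None,fx=k,fy=k,interpolation=cv2.INTER_CUBIC)
g=lambda i:np.clip(255*(i/255.)**.6,0,255).astype(np.uint8)
cv2.imwrite("pics/c7.png",g(np.hstack([r(s,195,150,100,150,4),r(t,110,170,100,150,4)])))
p=np.array([.4057,.2121,.2197])
for d in(0,.019,-.054): print(4*(proj("side",p-[0,0,d])-[195,150]),4*(proj("top",p-[0,0,d])-[110,170])+[400,0])
E
```

```text
[262.12769273 533.75564392] [738.22794861 356.26518094]
[262.98010041 553.90298194] [744.57048314 355.37059376]
[259.57684565 473.06771179] [718.97009321 358.98085674]
```

View pics/c7.png

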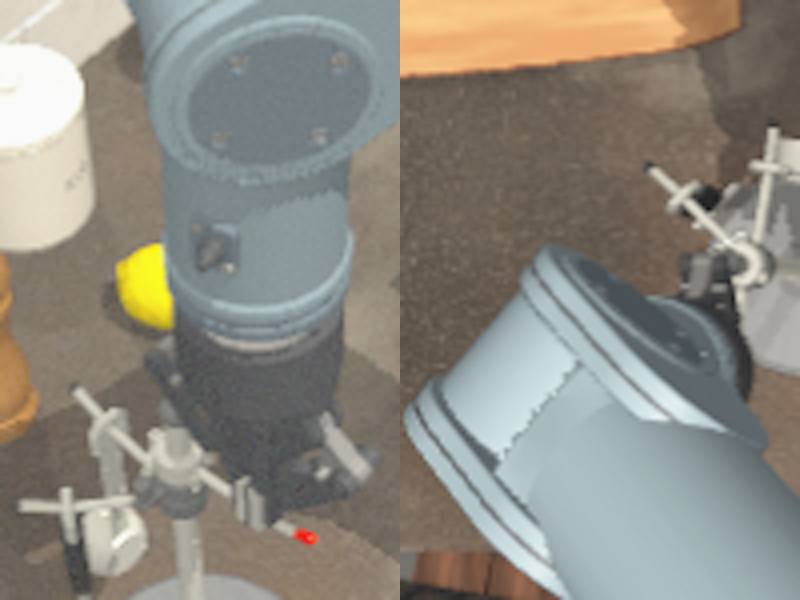

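```bash
python3 - <<'E'
from h import *
import cv2
p=np.array([.2635,-.5935,.21])
ax=np.array([.406,-.914,0])
for d in(0,.019,-.054):
  for k in(-.05,0,.05): print(d,k,proj("side",p-[0,0,d]+k*ax).round(1),proj("top",p-[0,0,d]+k*ax).round(1))
s=cv2.cvtColor(cv2.imread("pics/side0.png"),cv2.COLOR_BGR2GRAY)
for r in range(84,134,2): print(r," ".join("%3d"%v for v in s[r,470:512:2]))
t=cv2.cvtColor(cv2.imread("pics/top0.png"),cv2.COLOR_BGR2GRAY)
print(list(range(512,560,2)))
for r in range(324,364,2): print(r," ".join("%3d"%v for v in t[r,512:560:2]))
E
```

```text
0 -0.05 [479.3 130.1] [515.  335.3]
0 0 [478.6 119.2] [534.2 326.9]
0 0.05 [477.9 108.8] [553.4 318.6]
0.019 -0.05 [477.4 135.4] [511.2 333.8]
0.019 0 [476.7 124.4] [530.1 325.6]
0.019 0.05 [476.1 114. ] [549.  317.4]
-0.054 -0.05 [485.1 114.7] [526.4 339.8]
-0.054 0 [484.2 103.9] [546.6 331. ]
-0.054 0.05 [483.3  93.7] [566.7 322.2]
84  69  71  82  73  76  75  45  26  49  42  38  47  43  42  49  76  76  73  77  76  77
86  78  76  72  72  71  70  36  38  60  43  37  53  48  52  54  84  77  82  78  80  78
88  71  73  69  71  71  75  59  38  57  31  45  88  99  59  61  76  79  78  82  78  83
90  70  70  74  76  72  76  50  43  58  33  42  63 124  78  72  69  73  73  78  82  80
92  74  70  75  74  72  77  36  46  53  28  74  95 155 117  71  71  76  78  75  82  85
94  75  74  69  72  74  44  37  40  53  44  51  59 117 123  79  71  69  69  79  83  84
96  71  75  73  68  79  40  39  51  49  42  49  73  88  56  53  70  68  72  70  80  84
98  69  66  74  74  58  41  40  58  57  41  50  88  89  50  66  70  66  71  76  78  83
100  71  64  69  69  58  44  38  42  55  42  53  46  42  47  70  70 
[... 2848 characters left out ...]

350  73 125 121 120 124 129 125  37  29  23  27  39  51  77 190 130 121 105  89 109 114 108 100  19
352  78 122 113 115 127 131 132  62  23  20  23  27  45  58 113 177  66 128 121 156 152 150 141 121
354  87 115 106 107 121 131 134 133 126  62  62  22  24  25  49  81  50 119 123 160 151 153 139 155
356 103 108 106 108 121 130 134 135 117 107 129 132 116  93  26  46  91 117 132 162 154 153 139 158
358 103 110 114 118 126 130 136 136 106 113 115 109 118 122 118 115 120 118 137 162 157 149 141 157
360 115 122 120 122 130 131 137 135 100 153 151 151 151 136 116 112 113  78 145 163 157 148 142 155
362 123 129 121 123 130 130 138 133  99 156 157 160 161 155 138 133 135  86 152 162 157 147 146 156
```

>>> arm_command(
  deltas=[
    {"dx": -0.003,"dy": -0.02,"dz": 0,"rx": 0,"ry": 0.8,"rz": 0,"jaw": 1},
    {"dx": -0.002,"dy": -0.013,"dz": 0,"rx": 0,"ry": 0,"rz": 0,"jaw": 1},
    {"dx": 0,"dy": 0,"dz": 0.01,"rx": 0,"ry": 0,"rz": 0,"jaw": 1},
    {"dx": 0,"dy": 0,"dz": 0.01,"rx": 0,"ry": 0,"rz": 0,"jaw": 1},
    {"dx": 0,"dy": 0,"dz": 0,"rx": 0,"ry": 0,"rz": 0,"jaw": 1},
    {"dx": 0,"dy": 0.004,"dz": 0,"rx": 0,"ry": 0,"rz": 0,"jaw": 1},
    {"dx": 0,"dy": 0.004,"dz": 0,"rx": 0,"ry": 0,"rz": 0,"jaw": 1},
    {"dx": 0,"dy": 0.003,"dz": 0,"rx": 0,"ry": 0,"rz": 0,"jaw": 1},
    {"dx": 0,"dy": 0.003,"dz": 0,"rx": 0,"ry": 0,"rz": 0,"jaw": 1},
  ],
  force=40,
)

```text
clock: 9.8
tool_pos: [0.403, 0.2287, 0.1978]
tool_rot: [[1.0, 0.0, 0.03], [0.0, -1.0, 0.003], [0.03, -0.003, -1.0]]
force: [-1.2, 1.5, -1.2]
width: 0.0003
```

>>> arm_command(
  deltas=[
    {"dx": 0,"dy": 0.003,"dz": 0,"rx": 0,"ry": -1.0,"rz": 0,"jaw": 1},
    {"dx": 0,"dy": 0.003,"dz": 0,"rx": 0,"ry": -0.7,"rz": 0,"jaw": 1},
    {"dx": 0,"dy": 0.002,"dz": 0,"rx": 0,"ry": 0,"rz": 0,"jaw": 1},
    {"dx": 0,"dy": 0.002,"dz": 0,"rx": 0,"ry": 0,"rz": 0,"jaw": 1},
  ],
  force=40,
)

```text
clock: 10.2
tool_pos: [0.4028, 0.2181, 0.1981]
tool_rot: [[1.0, -0.0, -0.003], [-0.0, -1.0, 0.004], [-0.003, -0.004, -1.0]]
force: [-0.6, 2.1, -0.3]
width: -0.0001
```

```bash
python3 snap.py b | grep -v top
```

```text
side [(np.int32(350), array([352.8, 153. ])), (np.int32(121), array([332.3, 191.1])), (np.int32(4), array([184.8, 243.2])), (np.int32(4), array([ 96.5, 395.5]))]
10.3 [0.4028 0.2178 0.1981] [-0.5  0.5 -0.7] [ 0.2   0.37 -0.95  2.    0.36  0.95 -0.93] 7.337391015101589e-05
```

>>> arm_command(
  deltas=[
    {"dx": -0.0003,"dy": 0.003,"dz": 0,"rx": 0,"ry": 0,"rz": -3,"jaw": 1},
    {"dx": -0.0003,"dy": 0.003,"dz": 0,"rx": 0,"ry": 0,"rz": -3,"jaw": 1},
    {"dx": -0.0003,"dy": 0.003,"dz": 0,"rx": 0,"ry": 0,"rz": -3,"jaw": 1},
    {"dx": -0.0003,"dy": 0.003,"dz": 0,"rx": 0,"ry": 0,"rz": -3,"jaw": 1},
    {"dx": -0.0003,"dy": 0.003,"dz": 0,"rx": 0,"ry": 0,"rz": -3,"jaw": 1},
    {"dx": 0,"dy": 0,"dz": 0,"rx": 0,"ry": 0,"rz": 0,"jaw": 1},
  ],
  force=40,
)

```text
clock: 10.9
tool_pos: [0.4018, 0.2047, 0.1982]
tool_rot: [[0.962, 0.271, -0.002], [0.271, -0.962, 0.006], [-0.0, -0.007, -1.0]]
force: [-0.9, 2.1, -0.7]
width: -0.0003
```

```bash
python3 snap.py c; python3 - <<'E'
from h import *
for a in (0,5,10,15,20,25):
    a=np.radians(a);q=[.461-.083*np.cos(a),.211-.083*np.sin(a),.2442]; print(proj("side",q).round(1),proj("top",q).round(1))
E
```

```text
side [(np.int32(350), array([352.8, 153. ])), (np.int32(119), array([332.3, 191.3])), (np.int32(4), array([ 96.5, 395.5]))]
top [(np.int32(89), array([187. , 166.4])), (np.int32(46), array([237. , 158.7])), (np.int32(6), array([193. , 163.5])), (np.int32(5), array([389.6, 164. ])), (np.int32(4), array([151.5, 185. ])), (np.int32(7), array([143., 186.])), (np.int32(5), array([ 64., 190.])), (np.int32(4), array([ 88.5, 190. ])), (np.int32(54), array([401.4, 230.7])), (np.int32(4), array([346.5, 234. ])), (np.int32(7), array([347., 238.])), (np.int32(11), array([105.7, 355.7])), (np.int32(10), array([123.5, 377.1])), (np.int32(4), array([112.8, 381.5])), (np.int32(13), array([128.5, 390.8])), (np.int32(14), array([135.4, 390.7]))]
11.0 [0.4018 0.2048 0.1982] [-1.   0.4 -0.9] [ 0.28  0.38 -1.02  2.01  0.39  0.95 -0.66] 9.434955086831319e-05
[271.6 283.6] [192.5 271.4]
[273.7 281.1] [195.6 271.3]
[275.6 278.4] [198.7 271. ]
[277.2 275.7] [201.7 270.4]
[278.4 272.8] [204.7 269.5]
[279.4 269.9] [207.6 268.4]
```

>>> arm_command(
  deltas=[
    {"dx": -0.0004,"dy": 0.0032,"dz": 0,"rx": 0,"ry": 0,"rz": -3,"jaw": 1},
    {"dx": -0.0004,"dy": 0.0032,"dz": 0,"rx": 0,"ry": 0,"rz": -3,"jaw": 1},
    {"dx": -0.0004,"dy": 0.0032,"dz": 0,"rx": 0,"ry": 0,"rz": -3,"jaw": 1},
    {"dx": -0.0004,"dy": 0.0032,"dz": 0,"rx": 0,"ry": 0,"rz": -3,"jaw": 1},
    {"dx": -0.0004,"dy": 0.0032,"dz": 0,"rx": 0,"ry": 0,"rz": -3,"jaw": 1},
    {"dx": -0.0004,"dy": 0.0032,"dz": 0,"rx": 0,"ry": 0,"rz": -3,"jaw": 1},
    {"dx": -0.0004,"dy": 0.0032,"dz": 0,"rx": 0,"ry": 0,"rz": -3,"jaw": 1},
  ],
  force=40,
)

```text
clock: 11.7
tool_pos: [0.405, 0.1875, 0.1981]
tool_rot: [[0.796, 0.605, -0.005], [0.605, -0.796, 0.009], [0.001, -0.011, -1.0]]
force: [-3.4, 2.6, 1.0]
width: 0.0002
```

```bash
python3 snap.py d | grep -v top; python3 - <<'E'
from h import *
for a in (30,35,40,45,50):
    a=np.radians(a);q=[.461-.083*np.cos(a),.211-.083*np.sin(a),.2442]; print(proj("side",q).round(1),proj("top",q).round(1))
E
```

```text
side [(np.int32(350), array([352.8, 153. ])), (np.int32(122), array([332.3, 191.1])), (np.int32(5), array([ 96., 396.]))]
11.8 [0.4053 0.1871 0.198 ] [-2.2  2.2  1.8] [ 0.39  0.41 -1.11  2.02  0.44  0.97 -0.29] 2.909823916750548e-05
[280.  266.9] [210.4 267. ]
[280.4 264. ] [213.1 265.4]
[280.4 261. ] [215.6 263.5]
[280.1 258.1] [218.  261.4]
[279.4 255.3] [220.2 259.2]
```

Contact is made and the hook is being pushed, with about 4 N opposing. Joint 3 is nearing its limit, so I'll continue along the arc by translation only.

>>> arm_command(
  deltas=[
    {"dx": -0.0006,"dy": 0.003,"dz": 0,"rx": 0,"ry": 0,"rz": 0,"jaw": 1},
    {"dx": -0.0004,"dy": 0.003,"dz": 0,"rx": 0,"ry": 0,"rz": 0,"jaw": 1},
    {"dx": -0.0003,"dy": 0.003,"dz": 0,"rx": 0,"ry": 0,"rz": 0,"jaw": 1},
    {"dx": -0.0001,"dy": 0.003,"dz": 0,"rx": 0,"ry": 0,"rz": 0,"jaw": 1},
    {"dx": 0,"dy": 0.003,"dz": 0,"rx": 0,"ry": 0,"rz": 0,"jaw": 1},
    {"dx": 0.0002,"dy": 0.003,"dz": 0,"rx": 0,"ry": 0,"rz": 0,"jaw": 1},
  ],
  force=40,
)

```text
clock: 12.4
tool_pos: [0.4133, 0.1773, 0.1983]
tool_rot: [[0.801, 0.598, -0.006], [0.598, -0.801, 0.017], [0.005, -0.017, -1.0]]
force: [-4.0, 4.6, -0.1]
width: 0.0001
```

```bash
python3 snap.py e | grep -v top
```

```text
side [(np.int32(350), array([352.8, 153. ])), (np.int32(122), array([332.3, 191.1])), (np.int32(4), array([ 96.5, 395.5]))]
12.5 [0.4135 0.1771 0.1983] [-2.5  4.9 -0. ] [ 0.42  0.42 -1.11  2.01  0.43  0.97 -0.26] -0.00013356668919809015
```

>>> arm_command(
  deltas=[
    {"dx": 0,"dy": 0.0035,"dz": 0,"rx": 0,"ry": 0,"rz": 0,"jaw": 1},
    {"dx": 0.0001,"dy": 0.0035,"dz": 0,"rx": 0,"ry": 0,"rz": 0,"jaw": 1},
    {"dx": 0.0003,"dy": 0.0035,"dz": 0,"rx": 0,"ry": 0,"rz": 0,"jaw": 1},
    {"dx": 0.0005,"dy": 0.0034,"dz": 0,"rx": 0,"ry": 0,"rz": 0,"jaw": 1},
    {"dx": 0.0006,"dy": 0.0034,"dz": 0,"rx": 0,"ry": 0,"rz": 0,"jaw": 1},
    {"dx": 0.0008,"dy": 0.0034,"dz": 0,"rx": 0,"ry": 0,"rz": 0,"jaw": 1},
    {"dx": 0.0009,"dy": 0.0034,"dz": 0,"rx": 0,"ry": 0,"rz": 0,"jaw": 1},
    {"dx": 0.0011,"dy": 0.0033,"dz": 0,"rx": 0,"ry": 0,"rz": 0,"jaw": 1},
  ],
  force=40,
)

```text
clock: 13.3
tool_pos: [0.4283, 0.1667, 0.1982]
tool_rot: [[0.805, 0.593, -0.011], [0.593, -0.804, 0.027], [0.007, -0.028, -1.0]]
force: [-3.8, 4.8, 0.9]
width: -0.0002
```

```bash
python3 snap.py f | grep -v top
```

```text
side [(np.int32(348), array([352.8, 153.1])), (np.int32(9), array([297.7, 166.6])), (np.int32(123), array([332.2, 191.1])), (np.int32(4), array([ 96.5, 395.5]))]
13.4 [0.4286 0.1665 0.1982] [-3.6  3.9  1.1] [ 0.45  0.44 -1.1   1.99  0.44  0.98 -0.22] 0.0001466563210763482
```

>>> arm_command(
  deltas=[
    {"dx": 0.0011,"dy": 0.0033,"dz": 0,"rx": -0.8,"ry": -0.2,"rz": 0,"jaw": 1},
    {"dx": 0.0012,"dy": 0.0033,"dz": 0,"rx": -0.8,"ry": -0.2,"rz": 0,"jaw": 1},
    {"dx": 0.0013,"dy": 0.0032,"dz": 0,"rx": 0,"ry": 0,"rz": 0,"jaw": 1},
    {"dx": 0.0014,"dy": 0.0032,"dz": 0,"rx": 0,"ry": 0,"rz": 0,"jaw": 1},
  ],
  force=40,
)

```text
clock: 13.8
tool_pos: [0.4384, 0.1613, 0.1981]
tool_rot: [[0.807, 0.59, -0.001], [0.59, -0.807, 0.001], [-0.0, -0.002, -1.0]]
force: [-1.9, 2.2, 0.6]
width: -0.0003
```

```bash
python3 snap.py g | grep -v top;python3 - <<'E'
from h import *
for a in (70,80,85,90,95,100,105,110):
    a=np.radians(a);q=[.461-.083*np.cos(a),.211-.083*np.sin(a),.2442]; print(proj("side",q).round(1),proj("top",q).round(1))
E
```

```text
side [(np.int32(351), array([352.8, 153. ])), (np.int32(4), array([296. , 160.2])), (np.int32(9), array([297.7, 166.6])), (np.int32(124), array([332.2, 191. ])), (np.int32(4), array([ 96.5, 395.5]))]
13.9 [0.4391 0.1607 0.1981] [-1.4  1.2  0. ] [ 0.42  0.44 -1.07  1.97  0.47  1.   -0.24] 0.00011694253646903335
[274.2 244.9] [226.7 248.5]
[270.  240.5] [228.5 242.6]
[267.6 238.5] [228.9 239.5]
[265.  236.7] [229.2 236.4]
[262.3 235.2] [229.1 233.2]
[259.3 233.8] [228.8 230.2]
[256.3 232.7] [228.2 227.1]
[253.1 231.7] [227.4 224.1]
```

>>> arm_command(
  deltas=[
    {"dx": 0.001,"dy": 0.0017,"dz": 0,"rx": 0,"ry": 0,"rz": 0,"jaw": 1},
    {"dx": 0.001,"dy": 0.0017,"dz": 0,"rx": 0,"ry": 0,"rz": 0,"jaw": 1},
    {"dx": 0.0011,"dy": 0.0016,"dz": 0,"rx": 0,"ry": 0,"rz": 0,"jaw": 1},
  ],
  force=40,
)

```text
clock: 14.2
tool_pos: [0.4458, 0.1566, 0.198]
tool_rot: [[0.809, 0.587, 0.0], [0.587, -0.809, -0.001], [-0.0, 0.001, -1.0]]
force: [-2.9, 2.3, -0.3]
width: 0.0002
```

```bash
python3 snap.py g2
```

```text
side [(np.int32(351), array([352.8, 153. ])), (np.int32(11), array([295.9, 159.3])), (np.int32(10), array([295.6, 166.5])), (np.int32(121), array([332.3, 191.2])), (np.int32(4), array([ 96.5, 395.5]))]
top [(np.int32(5), array([389.6, 164. ])), (np.int32(7), array([143., 186.])), (np.int32(5), array([ 64., 190.])), (np.int32(4), array([ 88.5, 190. ])), (np.int32(54), array([401.4, 230.7])), (np.int32(7), array([230.3, 235.6])), (np.int32(4), array([346.5, 234. ])), (np.int32(7), array([347., 238.])), (np.int32(11), array([105.7, 355.7])), (np.int32(10), array([123.5, 377.1])), (np.int32(4), array([112.8, 381.5])), (np.int32(13), array([128.5, 390.8])), (np.int32(15), array([135.4, 390.9]))]
14.3 [0.4454 0.1569 0.1979] [-1.   0.   0.3] [ 0.42  0.45 -1.07  1.96  0.47  1.   -0.24] -5.474122693634415e-05
```

>>> arm_command(
  deltas=[
    {"dx": 0.0013,"dy": 0.0016,"dz": 0,"rx": 0,"ry": 0,"rz": 0,"jaw": 1},
    {"dx": 0.0013,"dy": 0.0015,"dz": 0,"rx": 0,"ry": 0,"rz": 0,"jaw": 1},
  ],
  force=40,
)

```text
clock: 14.5
tool_pos: [0.4464, 0.1568, 0.1975]
tool_rot: [[0.808, 0.589, -0.006], [0.589, -0.808, -0.001], [-0.005, -0.003, -1.0]]
force: [-7.8, 3.2, 3.2]
width: -0.0
```

```bash
sed -i 's/^print("side".*/T=[(a,c) for a,c in red(t) if 215<c[0]<245 and 215<c[1]<262];print(T,[(a,c) for a,c in red(s) if 240<c[0]<290 and 225<c[1]<290])/' snap.py; python3 snap.py g3
```

```text
[(np.int32(6), array([230.2, 235.3]))] []
14.6 [0.4463 0.1569 0.1975] [-6.8  1.2  4.5] [ 0.42  0.46 -1.06  1.96  0.47  1.01 -0.23] 5.3130288540116457e-05
```

>>> arm_command(
  deltas=[
    {"dx": -0.002,"dy": -0.003,"dz": 0,"rx": 0,"ry": 0,"rz": 0,"jaw": 1},
    {"dx": -0.002,"dy": -0.003,"dz": 0,"rx": 0,"ry": 0,"rz": 0,"jaw": 1},
  ],
  force=40,
)

```text
clock: 14.8
tool_pos: [0.4397, 0.1591, 0.1975]
tool_rot: [[0.808, 0.589, -0.005], [0.589, -0.808, -0.001], [-0.005, -0.002, -1.0]]
force: [0.1, 0.5, 0.5]
width: 0.0002
```

```bash
python3 snap.py g4
```

```text
[(np.int32(7), array([230.3, 235.6]))] []
14.9 [0.4396 0.1591 0.1976] [-0.7  0.2 -0.6] [ 0.42  0.45 -1.07  1.97  0.47  1.   -0.24] 1.6626442313777628e-05
```

Hook stays out on its own (tip at top (230.3,235.6), about 91° from folded, zero force). Next I'll retreat and inspect the gripper and hook in free space.

>>> arm_command(
  deltas=[
    {"dx": -0.024,"dy": -0.018,"dz": 0,"rx": 0,"ry": 0,"rz": 0,"jaw": 1},
    {"dx": -0.024,"dy": -0.018,"dz": 0,"rx": 0,"ry": 0,"rz": 0,"jaw": 1},
    {"dx": -0.01,"dy": -0.01,"dz": -0.03,"rx": 0,"ry": 0,"rz": 5,"jaw": 1},
    {"dx": 0,"dy": 0,"dz": -0.03,"rx": 0,"ry": 0,"rz": 8,"jaw": 1},
    {"dx": 0,"dy": 0.02,"dz": -0.03,"rx": 0,"ry": 0,"rz": 8,"jaw": 1},
    {"dx": 0,"dy": 0.04,"dz": -0.02,"rx": 0,"ry": 0,"rz": 8,"jaw": 1},
    {"dx": 0.01,"dy": 0.04,"dz": 0,"rx": 0,"ry": 0,"rz": 7,"jaw": 1},
    {"dx": 0.01,"dy": 0.04,"dz": 0,"rx": 0,"ry": 0,"rz": 0,"jaw": -1},
    {"dx": 0.01,"dy": 0.04,"dz": 0,"rx": 0,"ry": 0,"rz": 0,"jaw": -1},
    {"dx": 0.02,"dy": 0.03,"dz": 0,"rx": 0,"ry": 0,"rz": 0,"jaw": -1},
    {"dx": 0,"dy": 0,"dz": 0,"rx": 0,"ry": 0,"rz": 0,"jaw": -1},
  ],
  force=40,
)

```text
clock: 16.0
tool_pos: [0.4395, -0.055, 0.3154]
tool_rot: [[1.0, -0.025, 0.007], [-0.025, -1.0, -0.01], [0.008, 0.01, -1.0]]
force: [0.2, 1.5, -0.1]
width: 0.0579
```

```bash
python3 snap.py i; python3 - <<'E'
from h import *
from rig import bot
import cv2
p=bot.get_obs()['tool_pos'];R=bot.get_obs()['tool_rot']
s=cv2.imread("pics/i_s.png")[110:320,180:380].copy();s=cv2.resize(s,None,fx=2.8,fy=2.8,interpolation=cv2.INTER_CUBIC)
t=cv2.imread("pics/i_t.png")[180:300,190:270];t=cv2.resize(t,None,fx=2.8,fy=2.8,interpolation=cv2.INTER_CUBIC)
g=lambda i:np.clip(255*(i/255.)**.6,0,255).astype(np.uint8)
t=np.vstack([t,np.zeros((s.shape[0]-t.shape[0],t.shape[1],3),np.uint8)])
cv2.imwrite("pics/c8.png",g(np.hstack([s,t])))
for k in(-.0425,.0425):
  for d in(.006,-.013): print(k,d,(2.8*(proj("side",p+k*R[:,0]+d*R[:,2])-[180,110])).round(0))
print(R.round(3))
E
```

```text
[(np.int32(7), array([230.3, 235.6]))] [(np.int32(17), array([264.5, 235. ]))]
16.1 [ 0.438  -0.0506  0.3153] [ 0.1  0.3 -0.1] [ 0.91  0.15 -0.98  1.89  0.14  1.17 -0.14] 0.0723198640223383
-0.0425 0.006 [448. 200.]
-0.0425 -0.013 [451. 183.]
0.0425 0.006 [360. 151.]
0.0425 -0.013 [361. 133.]
[[ 1.    -0.02   0.006]
 [-0.02  -1.    -0.009]
 [ 0.006  0.009 -1.   ]]
```

View pics/c8.png

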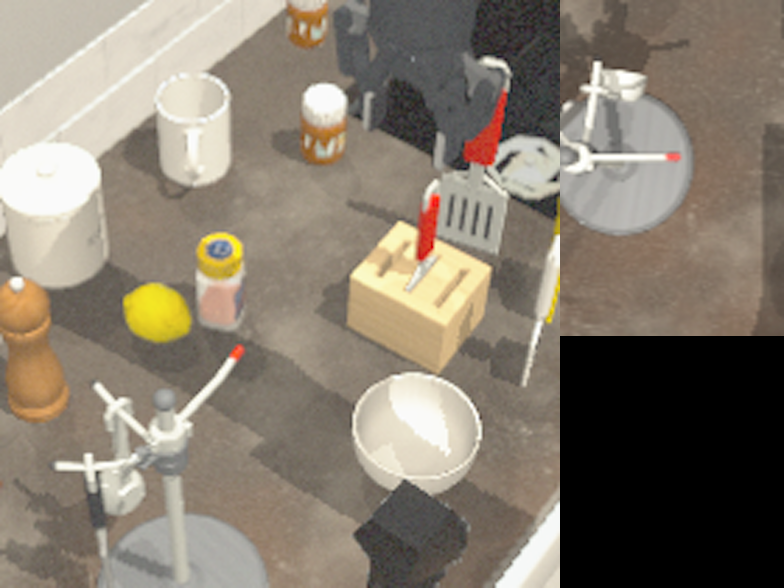

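```bash
python3 - <<'E'
from h import *
print(tri((332.3,191.1),None,.1365)[0],tri((332.3,191.1),None,.14)[0],tri(None,(346.8,236),.145)[0])
print("tip",tri((264.5,235),(230.3,235.6)))
E
```

```text
[ 0.4714 -0.1603  0.1365] [ 0.4698 -0.1573  0.14  ] [ 0.47   -0.1569  0.145 ]
tip (array([0.4634, 0.1257, 0.2458]), array([ 0.3,  0. , -0.2, -0.3]))
```

>>> arm_command(
  deltas=[
    {"dx": 0.01,"dy": 0.02,"dz": 0,"rx": 0,"ry": 0,"rz": 8.5,"jaw": -1},
    {"dx": 0,"dy": 0.02,"dz": 0,"rx": 0,"ry": 0,"rz": 8.5,"jaw": -1},
    {"dx": 0,"dy": 0.02,"dz": 0,"rx": 0,"ry": 0,"rz": 8.5,"jaw": -1},
    {"dx": 0,"dy": 0.02,"dz": 0,"rx": 0,"ry": 0,"rz": 8.5,"jaw": -1},
    {"dx": 0,"dy": 0,"dz": 0,"rx": 0,"ry": 0,"rz": 8.5,"jaw": -1},
    {"dx": 0,"dy": 0,"dz": 0,"rx": 0,"ry": 0,"rz": 8.5,"jaw": -1},
    {"dx": 0,"dy": 0,"dz": 0,"rx": 0,"ry": 0,"rz": 8.5,"jaw": -1},
    {"dx": 0,"dy": 0,"dz": 0,"rx": 0,"ry": 0,"rz": 8.5,"jaw": -1},
    {"dx": 0,"dy": 0,"dz": 0,"rx": 0,"ry": 0,"rz": 8.5,"jaw": -1},
    {"dx": 0,"dy": 0,"dz": 0,"rx": 0,"ry": 0,"rz": 8.5,"jaw": -1},
    {"dx": 0,"dy": 0,"dz": 0,"rx": 0,"ry": 0,"rz": 4,"jaw": -1},
    {"dx": 0,"dy": 0,"dz": 0,"rx": 0,"ry": 0,"rz": 0,"jaw": -1},
  ],
  force=40,
)

```text
clock: 17.3
tool_pos: [0.4273, -0.1125, 0.3181]
tool_rot: [[-0.016, -1.0, 0.01], [-1.0, 0.016, -0.012], [0.012, -0.01, -1.0]]
force: [-0.9, 0.1, 0.4]
width: 0.0857
```

>>> arm_command(
  deltas=[
    {"dx": 0.024,"dy": -0.022,"dz": 0,"rx": -0.6,"ry": -0.7,"rz": -0.5,"jaw": -1},
    {"dx": 0.024,"dy": -0.022,"dz": 0.02,"rx": 0,"ry": 0,"rz": 0,"jaw": -1},
    {"dx": 0,"dy": 0,"dz": 0.03,"rx": 0,"ry": 0,"rz": 0,"jaw": -1},
    {"dx": 0,"dy": 0,"dz": 0.03,"rx": 0,"ry": 0,"rz": 0,"jaw": -1},
    {"dx": 0,"dy": 0,"dz": 0.02,"rx": 0,"ry": 0,"rz": 0,"jaw": -1},
    {"dx": 0,"dy": 0,"dz": 0,"rx": 0,"ry": 0,"rz": 0,"jaw": -1},
  ],
  force=40,
)

```text
clock: 17.9
tool_pos: [0.4744, -0.157, 0.2176]
tool_rot: [[0.016, -1.0, 0.005], [-1.0, -0.016, -0.001], [0.001, -0.005, -1.0]]
force: [-1.6, -0.0, -0.2]
width: 0.0852
```

>>> arm_command(
  deltas=[
    {"dx": 0.002,"dy": 0.003,"dz": 0.015,"rx": 0,"ry": 0.2,"rz": 1,"jaw": -1},
    {"dx": 0,"dy": 0,"dz": 0.015,"rx": 0,"ry": 0,"rz": 0,"jaw": -1},
    {"dx": 0,"dy": 0,"dz": 0.015,"rx": 0,"ry": 0,"rz": 0,"jaw": -1},
    {"dx": 0,"dy": 0,"dz": 0,"rx": 0,"ry": 0,"rz": 0,"jaw": -1},
  ],
  force=40,
)

```text
clock: 18.3
tool_pos: [0.4741, -0.1573, 0.1751]
tool_rot: [[0.007, -1.0, 0.01], [-1.0, -0.007, -0.006], [0.006, -0.01, -1.0]]
force: [-0.5, -0.8, -0.1]
width: 0.0852
```

```bash
python3 snap.py j; python3 - <<'E'
from h import *
from rig import bot
import cv2
o=bot.get_obs();p=o['tool_pos'];R=o['tool_rot'];O=[290,120]
r=lambda im,x,y,w,h,k:cv2.resize(im[y:y+h,x:x+w],None,fx=k,fy=k,interpolation=cv2.INTER_CUBIC)
g=lambda i:np.clip(255*(i/255.)**.6,0,255).astype(np.uint8)
s=r(cv2.imread("pics/j_s.png"),270,100,120,140,4);t=r(cv2.imread("pics/j_t.png"),320,190,75,140,4)
cv2.imwrite("pics/c9.png",g(np.hstack([s,t])))
for k in(-.0425,0,.0425):
  for d in(.006,-.013,-.067): print(k,d,(4*(proj("side",p+k*R[:,0]+d*R[:,2])-[270,100])).round(0))
E
```

```text
[(np.int32(7), array([230.3, 235.6]))] [(np.int32(17), array([264.6, 235.3]))]
18.4 [ 0.4754 -0.1575  0.1767] [-0.2 -0.3  0.2] [ 0.78  0.4  -0.68  1.94  0.33  0.89 -1.63] 0.08528832373495321
-0.0425 0.006 [209. 366.]
-0.0425 -0.013 [211. 345.]
-0.0425 -0.067 [218. 283.]
0 0.006 [246. 327.]
0 -0.013 [249. 306.]
0 -0.067 [257. 244.]
0.0425 0.006 [282. 290.]
0.0425 -0.013 [285. 269.]
0.0425 -0.067 [294. 207.]
```

View pics/c9.png

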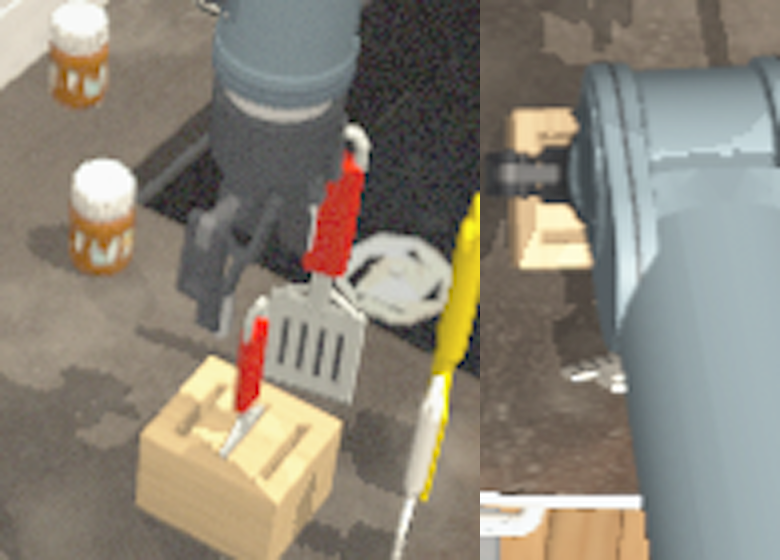

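```bash
python3 - <<'E'
from h import *
print(tri((352.8,153),(401.4,230.7)))
E
```

```text
(array([ 0.488 , -0.2872,  0.1691]), array([ 1.4,  0.1, -0.6, -1.1]))
```

>>> arm_command(
  deltas=[
    {"dx": 0,"dy": 0.002,"dz": 0.015,"rx": -0.5,"ry": -0.3,"rz": 0.4,"jaw": -1},
    {"dx": 0,"dy": 0,"dz": 0.012,"rx": 0,"ry": 0,"rz": 0,"jaw": -1},
    {"dx": 0,"dy": 0,"dz": 0.012,"rx": 0,"ry": 0,"rz": 0,"jaw": -1},
    {"dx": 0,"dy": 0,"dz": 0,"rx": 0,"ry": 0,"rz": 0,"jaw": -1},
  ],
  force=40,
)

```text
clock: 18.8
tool_pos: [0.4748, -0.1582, 0.1361]
tool_rot: [[-0.001, -1.0, 0.006], [-1.0, 0.001, -0.003], [0.003, -0.006, -1.0]]
force: [-0.4, -0.1, 0.3]
width: 0.0852
```

>>> arm_command(
  deltas=[
    {"dx": 0,"dy": 0.002,"dz": 0.008,"rx": 0,"ry": 0,"rz": 0,"jaw": -1},
    {"dx": 0,"dy": 0,"dz": 0.006,"rx": 0,"ry": 0,"rz": 0,"jaw": -1},
    {"dx": 0,"dy": 0,"dz": 0.002,"rx": 0,"ry": 0,"rz": 0,"jaw": -1},
    {"dx": 0,"dy": 0,"dz": 0,"rx": 0,"ry": 0,"rz": 0,"jaw": 0},
    {"dx": 0,"dy": 0,"dz": 0,"rx": 0,"ry": 0,"rz": 0,"jaw": 0.3},
    {"dx": 0,"dy": 0,"dz": 0,"rx": 0,"ry": 0,"rz": 0,"jaw": 0.3},
    {"dx": 0,"dy": 0,"dz": 0,"rx": 0,"ry": 0,"rz": 0,"jaw": 0.4},
    {"dx": 0,"dy": 0,"dz": 0,"rx": 0,"ry": 0,"rz": 0,"jaw": 0.4},
  ],
  force=25,
)

```text
clock: 19.6
tool_pos: [0.4733, -0.1583, 0.1191]
tool_rot: [[-0.001, -1.0, 0.007], [-1.0, 0.001, -0.003], [0.003, -0.007, -1.0]]
force: [-0.5, -0.2, 0.2]
width: 0.0256
```

```bash
python3 snap.py k; python3 - <<'E'
from h import *
import cv2
s=cv2.imread("pics/k_s.png").astype(int)
b,g,r=s[...,0],s[...,1],s[...,2]
m=(r>90)&(g<70)&(b<80)
for y in range(165,215): print(y,"".join("#" if m[y,x] else ("." if s[y,x].sum()<180 else ("o" if s[y,x].sum()>420 else "-")) for x in range(310,360)))
E
```

```text
[(np.int32(7), array([230.3, 235.6]))] [(np.int32(18), array([264.6, 235.2]))]
19.7 [ 0.4733 -0.1583  0.1191] [ 0.6 -0.6  0.6] [ 0.74  0.49 -0.63  1.98  0.4   0.79 -1.7 ] 0.025571269376157293
165 --------------........................#########-oo
166 -------------..--.....................#########oo-
167 -------------..---.................-..#########o-.
168 -------------..---....................---#####--..
169 -------------.----....................-----#oo-...
170 ------------------..................--------ooo..-
171 -----------------...................-------.-ooo.-
172 -----------------................---------oo.-oo-o
173 -----------------................oo-------ooo-ooo-
174 --------.--------...............-ooo-------ooo-oo-
175 -------..-------...............----o--------ooo-oo
176 -------..--------...............---------o---ooooo
177 ------..------.--..............----------oooooooo-
178 ------..-----...--..........----------------oo-ooo
179 -------..---.....---........--------------------oo
180 -------...--......---....#...--.------------------
181 --------............-...
[... 1141 characters left out ...]
---ooooo###-oooooooooooooooooo----------
203 ooooooo-----oooooo-##-oooooooooooooooooooo-------.
204 oooooo-----ooooooo---ooooooooooooooooooooooo-.---.
205 ooooo-----ooooooooo-ooooooooooooooooooooooooo-.--.
206 oooo-----oooooooooooooooooooooooooooooooooooo-.-..
207 oooo----ooooooooooo-oooooooooooooo---oooooooo-....
208 oooo---ooooooooooooooooooooooooooo--ooooooooo-....
209 oooooooooooooooo-ooooooooooooooooo-oooooooooo.....
210 ooooooooooooooo-oo-oooooooooooooo--ooooooooo-.....
211 ooooooooooo-----o---ooooooooooooo-oooooooooo-.....
212 -ooooooooooo---o-----ooooooooooo-oooooooo-oo-.....
213 ---oooooooooo---------ooooooooo-ooooooooo-o---.-..
214 -------oooooooo--------ooooooo-oooooooooooo-----..
```

>>> arm_command(
  deltas=[
    {"dx": 0,"dy": 0,"dz": 0,"rx": 0,"ry": 0,"rz": 0,"jaw": 1},
    {"dx": 0,"dy": 0,"dz": 0,"rx": 0,"ry": 0,"rz": 0,"jaw": 1},
    {"dx": 0,"dy": 0,"dz": 0,"rx": 0,"ry": 0,"rz": 0,"jaw": 1},
    {"dx": 0,"dy": 0,"dz": 0,"rx": 0,"ry": 0,"rz": 0,"jaw": 1},
    {"dx": 0,"dy": 0,"dz": -0.008,"rx": 0,"ry": 0,"rz": 0,"jaw": 1},
    {"dx": 0,"dy": 0,"dz": -0.01,"rx": 0,"ry": 0,"rz": 0,"jaw": 1},
    {"dx": 0,"dy": 0,"dz": 0,"rx": 0,"ry": 0,"rz": 0,"jaw": 1},
  ],
  force=50,
)

```text
clock: 20.4
tool_pos: [0.4737, -0.1581, 0.1387]
tool_rot: [[-0.0, -1.0, 0.008], [-1.0, 0.0, -0.003], [0.003, -0.008, -1.0]]
force: [-0.5, -1.4, 0.1]
width: 0.0236
```

```bash
python3 snap.py l; python3 - <<'E'
import cv2
s=cv2.imread("pics/l_s.png").astype(int)
b,g,r=s[...,0],s[...,1],s[...,2]
m=(r>90)&(g<70)&(b<80)
for y in range(160,212): print(y,"".join("#" if m[y,x] else ("." if s[y,x].sum()<180 else ("o" if s[y,x].sum()>420 else "-")) for x in range(318,352)))
E
```

```text
[(np.int32(7), array([230.3, 235.6]))] [(np.int32(18), array([264.6, 235.2]))]
20.5 [ 0.4729 -0.158   0.1377] [ 0.   0.1 -0.6] [ 0.75  0.46 -0.65  1.97  0.38  0.82 -1.67] 0.023285367439445027
160 -----...--..................-..###
161 ------..---...................####
162 ------.----...................####
163 ----------....................####
164 ----------..................-#####
165 ----------..................-#####
166 ----------..................######
167 ----------..................######
168 ---------.....................---#
169 ..-------.....................----
170 .--------....................-----
171 .-----..-...............----------
172 .-----..---..........----o--------
173 .----.....--.........-o-ooo-------
174 ..--.......---....#..-o--ooo------
175 ............--...##..-o-----------
176 -................##..------------o
177 -................##..-o----------o
178 --...............##..-------------
179 --..............###..-------------
180 ----...........-###..o-.----------
181 ------.......---###..o-.----.-----
182 -------......---##..---.----.-----
183 -------
[... 419 characters left out ...]
94 oooooooooo-######-----------------
195 oooooooooo######oo----------------
196 ooooooooo-#####ooooo--------------
197 oooooo--oo####-ooooooo------------
198 oooooo-oooo-#-oooooooooo----------
199 oooooooooooo-ooooooooooooo--------
200 o-ooo-oooooo-ooooooooooooooo------
201 ---o-ooooooooooooooooooooooooo----
202 ---o-ooooooooooooooooooooooooooo--
203 --ooooooooooooo---oooooooooooooooo
204 --ooooooooooooo--ooooooooooooooooo
205 --oooooooo-oo---oooooooooooooooooo
206 -oooooo-o--oo--ooooooooooooooooooo
207 oooooooo----o-oooooooooooo---ooooo
208 oooooo------o-oooooooooooo--oooooo
209 oooooo----o--ooooooooooooo-ooooooo
210 oooooo----o-ooooooooooooo--ooooooo
211 ooo--------oooooooooooooo-oooooooo
```

>>> arm_command(
  deltas=[
    {"dx": 0,"dy": 0,"dz": -0.015,"rx": 0,"ry": 0,"rz": 0,"jaw": 1},
    {"dx": 0,"dy": 0,"dz": -0.02,"rx": 0,"ry": 0,"rz": 0,"jaw": 1},
    {"dx": 0,"dy": 0,"dz": -0.02,"rx": 0,"ry": 0,"rz": 0,"jaw": 1},
    {"dx": 0,"dy": 0,"dz": -0.02,"rx": 0,"ry": 0,"rz": 0,"jaw": 1},
    {"dx": 0,"dy": 0,"dz": -0.02,"rx": 0,"ry": 0,"rz": 0,"jaw": 1},
    {"dx": 0,"dy": 0,"dz": -0.02,"rx": 0,"ry": 0,"rz": 0,"jaw": 1},
    {"dx": 0,"dy": 0,"dz": 0,"rx": 0,"ry": 0,"rz": 0,"jaw": 1},
  ],
  force=50,
)

```text
clock: 21.2
tool_pos: [0.4711, -0.1576, 0.2552]
tool_rot: [[0.0, -1.0, 0.004], [-1.0, -0.0, -0.001], [0.001, -0.004, -1.0]]
force: [0.3, 0.2, -0.5]
width: 0.0235
```

>>> arm_command(
  deltas=[
    {"dx": 0,"dy": 0,"dz": 0,"rx": 0,"ry": 0,"rz": -7.5,"jaw": 1},
    {"dx": 0,"dy": 0,"dz": 0,"rx": 0,"ry": 0,"rz": -7.5,"jaw": 1},
    {"dx": 0,"dy": 0,"dz": 0,"rx": 0,"ry": 0,"rz": -7.5,"jaw": 1},
    {"dx": 0,"dy": 0,"dz": 0,"rx": 0,"ry": 0,"rz": -7.5,"jaw": 1},
    {"dx": 0,"dy": 0,"dz": 0,"rx": 0,"ry": 0,"rz": -7.5,"jaw": 1},
    {"dx": 0,"dy": 0,"dz": 0,"rx": 0,"ry": 0,"rz": -7.5,"jaw": 1},
    {"dx": 0,"dy": 0,"dz": 0,"rx": 0,"ry": 0,"rz": -7.5,"jaw": 1},
    {"dx": 0,"dy": 0,"dz": 0,"rx": 0,"ry": 0,"rz": -7.5,"jaw": 1},
    {"dx": 0,"dy": 0,"dz": 0,"rx": 0,"ry": 0,"rz": -7.5,"jaw": 1},
    {"dx": 0,"dy": 0,"dz": 0,"rx": 0,"ry": 0,"rz": -7.5,"jaw": 1},
    {"dx": 0,"dy": 0,"dz": 0,"rx": 0,"ry": 0,"rz": -7.5,"jaw": 1},
    {"dx": 0,"dy": 0,"dz": 0,"rx": 0,"ry": 0,"rz": -5,"jaw": 1},
    {"dx": 0,"dy": -0.02,"dz": 0,"rx": 0,"ry": 0,"rz": 0,"jaw": 1},
    {"dx": 0,"dy": -0.03,"dz": 0,"rx": 0,"ry": 0,"rz": 0,"jaw": 1},
    {"dx": 0,"dy": -0.03,"dz": 0,"rx": 0,"ry": 0,"rz": 0,"jaw": 1},
    {"dx": 0,"dy": -0.03,"dz": 0,"rx": 0,"ry": 0,"rz": 0,"jaw": 1},
    {"dx": 0,"dy": -0.02,"dz": 0,"rx": 0,"ry": 0,"rz": 0,"jaw": 1},
    {"dx": 0,"dy": 0,"dz": 0,"rx": 0,"ry": 0,"rz": 0,"jaw": 1},
  ],
  force=50,
)

```text
clock: 23.0
tool_pos: [0.4551, -0.0231, 0.2364]
tool_rot: [[1.0, 0.019, -0.022], [0.019, -1.0, 0.008], [-0.022, -0.009, -1.0]]
force: [-0.4, -0.6, -1.1]
width: 0.0233
```

```bash
python3 snap.py m
```

```text
[(np.int32(7), array([230.3, 235.6]))] [(np.int32(18), array([264.4, 234.9]))]
23.1 [ 0.4552 -0.0261  0.2363] [ 0.3 -1.2 -0.5] [ 0.87  0.37 -1.09  1.94  0.36  1.07 -0.36] 0.02304582863890088
```

>>> arm_command(
  deltas=[
    {"dx": 0.004,"dy": -0.03,"dz": 0,"rx": -0.5,"ry": 1.2,"rz": 0,"jaw": 1},
    {"dx": 0.004,"dy": -0.03,"dz": 0,"rx": 0,"ry": 0,"rz": 0,"jaw": 1},
    {"dx": 0,"dy": -0.025,"dz": 0,"rx": 0,"ry": 0,"rz": 0,"jaw": 1},
    {"dx": 0,"dy": 0,"dz": 0.02,"rx": 0,"ry": 0,"rz": 0,"jaw": 1},
    {"dx": 0,"dy": 0,"dz": 0.02,"rx": 0,"ry": 0,"rz": 0,"jaw": 1},
    {"dx": 0,"dy": 0,"dz": 0.005,"rx": 0,"ry": 0,"rz": 0,"jaw": 1},
    {"dx": 0,"dy": 0,"dz": 0,"rx": 0,"ry": 0,"rz": 0,"jaw": 1},
  ],
  force=50,
)

```text
clock: 23.8
tool_pos: [0.4639, 0.0506, 0.187]
tool_rot: [[1.0, -0.002, -0.004], [-0.002, -1.0, -0.004], [-0.004, 0.004, -1.0]]
force: [-0.2, -0.3, -0.9]
width: 0.0231
```

```bash
cat > asc.py <<'E'
import cv2,sys
f,x0,x1,y0,y1=sys.argv[1],*map(int,sys.argv[2:6])
s=cv2.imread(f).astype(int);b,g,r=s[...,0],s[...,1],s[...,2]
m=(r>90)&(g<70)&(b<80); v=s.sum(2)//3
print("    "+"".join(str(x//10%10) if x%10==0 else " " for x in range(x0,x1)))
for y in range(y0,y1): print(y,"".join("#" if m[y,x] else " .:-=+*o%@"[min(9,v[y,x]//24)] for x in range(x0,x1)))
E
python3 snap.py n; python3 asc.py pics/n_s.png 235 325 190 262; python3 - <<'E'
from h import *
from rig import bot
p=bot.get_obs()['tool_pos']
for z in(.040,.062,.074): print(z,proj("side",p+[0,0,z]))
print(proj("side",p+[0,0,.029+.012]),proj("side",p+[0,0,.029-.05]))
E
```

```text
[] [(np.int32(173), array([284.6, 226.1])), (np.int32(17), array([264.5, 235. ]))]
23.9 [0.4644 0.0508 0.1878] [0.3 0.3 0.5] [ 0.63  0.44 -1.03  1.98  0.47  0.97 -0.64] 0.02357324214896873
         4         5         6         7         8         9         0         1         2    
190 -------------------------:....---:::....:........::::::::::::::::::::-----------------*%%%
191 --------------------------:..:--::::.............:::::::::::::::::::-----------------o%%%%
192 ---------------------------:..:::::.............::::::::::::::::::::----------------o%%%%%
193 --------------------=+****=:.::..........:...::..:.:::::::::::::::::---------------+%%%@%%
194 ------------------=********+:......:...........:::::.::::::::::::::::-------------+%%%%%%%
195 -----------------***oo****o+-........:........:::.:::::::::::::::::::------------+%%@@@%%%
196 ----------------+**o*+====+*=......-:.........:...:::::.:::::::::::.:-----------+%%%@@@%%*
197 ---------------=**o*=-=+=-=*+-....---...........::.::::........:::-:::---------=%%%%%%%%o+
198 ---------------+**o+-=o+==++*=....-=-:..............
[... 5480 characters left out ...]
--------================--*++==+-:=++=-::::::::::-%*+***ooooo%%%%%%%
257 -=++***+-*@@@*=---------------=================-==++++-:=++=:::::::::::%%*+***ooo%%%%%%%%%
258 -=+****%@@@@*-----------------=================-====+++=+++=:::::::::::@%*+***ooo%%%%%%%%%
259 +++****@@@@*-:::--------------=================----==++++++=:::::::::::@o+***ooo%%%%%%%%%%
260 o*+****%@@%o+::::::------------================---=--==++++=:::::::::::@o+***ooo%%%%%%%%%%
261 o*+****o@@@@@o::::::-----------===================-=--==+++=:::::::::::@o+**ooo%%%%%%%%%%%
0.04 [285.73257533 218.8875291 ]
0.062 [285.89683472 212.39797318]
0.074 [285.98848351 208.77375547]
[285.73993806 218.5968077 ] [285.30122039 235.89282477]
```

>>> arm_command(
  deltas=[
    {"dx": 0,"dy": -0.02,"dz": 0.002,"rx": 0.2,"ry": 0.2,"rz": -1,"jaw": 1},
    {"dx": 0,"dy": -0.02,"dz": 0.002,"rx": 0,"ry": 0,"rz": 0,"jaw": 1},
    {"dx": 0,"dy": -0.012,"dz": 0,"rx": 0,"ry": 0,"rz": 0,"jaw": 1},
    {"dx": 0,"dy": -0.005,"dz": 0,"rx": 0,"ry": 0,"rz": 0,"jaw": 1},
    {"dx": 0,"dy": 0,"dz": 0,"rx": 0,"ry": 0,"rz": 0,"jaw": 1},
  ],
  force=50,
)

```text
clock: 24.4
tool_pos: [0.4671, 0.107, 0.1867]
tool_rot: [[1.0, 0.01, 0.006], [0.01, -1.0, -0.002], [0.006, 0.002, -1.0]]
force: [0.2, 0.3, -0.5]
width: 0.023
```

```bash
python3 snap.py q; python3 asc.py pics/q_s.png 245 300 218 270; python3 - <<'E'
from h import *
from rig import bot
p=bot.get_obs()['tool_pos']
for z in(.056,.062,.074): print(z,proj("side",p+[0,-.002,z]))
print(proj("side",[.4634,.1257,.2455]))
E
```

```text
[] [(np.int32(177), array([267.9, 241.1]))]
24.5 [0.4671 0.1061 0.1865] [-0.8 -1.  -0.7] [ 0.5   0.46 -1.02  1.96  0.49  0.97 -0.75] 0.023496660948058537
         5         6         7         8         9         
218 --::.....:...................:.....::::****+-::---:::::
219 =-:::.......:......................::::=****+-:::::::::
220 ==::::......:.......................:::-+****+-::::::::
221 ==-:::.............:....:::..:........:--+****+-:---:::
222 +==-::-::-:.......::.-:...::.........::---+****+----:::
223 +==-:--====:......:.:+=:...:......:::::----+***++=--:::
224 +==-::====+-.....:.-=*+:...:......:::::--:--+**+**=-:::
225 +==-::-===+-.:.....=+++-...:.....:.:::-----:-=+***=::::
226 +=-::::--==-::.....=++-:...:..:..:.:::--+=:::-=*++=::::
227 ==-:::::::-:..:....+++-:.:.:........::-++=::---=+=-::::
228 ==-:::::..::..-==:.=+=##...:::..:::::--==:.::-----:::::
229 --:::::::.:...=+=:.#=###::..::.::::::::-:..:::::-::::::
230 :.::::::::..:.=+-..#######.:::.:::::.:....::.::::::::::
231 ..::::::::.:::=+-..#######..::..::............:::::::::
232 ..:.:::::::..:=+-..#######:......:........
[... 1663 characters left out ...]
+++++@@o===--:::::::::::::::::
261 @@@o------------=+--=-:=++++++*%@o===--::::::::::::::::
262 @@@+------------=+--==:=+-=+++++oo+====-:::::::::::::::
263 @o*+------------=+--==:=+--++++++*=====--::::::::::::::
264 %+*+------------=+-:==:=+--+=-=+++=====---:::::::::::::
265 *+*=------------=+-:==:=+:-+-:=+++=====----::::::::::::
266 *+--------------++=-==:=+--+-:=+++=====-----:::::::::::
267 *=---------=----=++++=:=+--+=:=+++=--=--------:::::::::
268 +=---------------==+++-=+--+-:=+++=---=---------:::::::
269 +------------------==++++--=-:=+++=--===---=--=-:::::::
0.056 [269.81837494 228.91804092]
0.062 [269.79591766 227.14823623]
0.074 [269.75054372 223.56239238]
[264.81467072 235.13114437]
```

>>> arm_command(
  deltas=[
    {"dx": -0.0038,"dy": -0.002,"dz": 0.003,"rx": 0,"ry": -0.3,"rz": -0.6,"jaw": 1},
    {"dx": 0,"dy": -0.002,"dz": 0,"rx": 0,"ry": 0,"rz": 0,"jaw": 1},
    {"dx": 0,"dy": 0,"dz": 0,"rx": 0,"ry": 0,"rz": 0,"jaw": 1},
  ],
  force=50,
)

```text
clock: 24.8
tool_pos: [0.463, 0.1083, 0.183]
tool_rot: [[1.0, 0.017, -0.0], [0.017, -1.0, -0.003], [-0.0, 0.003, -1.0]]
force: [-0.7, -0.6, -0.9]
width: 0.0235
```

>>> arm_command(
  deltas=[
    {"dx": 0,"dy": -0.004,"dz": 0,"rx": 0,"ry": 0,"rz": 0,"jaw": 1},
    {"dx": 0,"dy": -0.004,"dz": 0,"rx": 0,"ry": 0,"rz": 0,"jaw": 1},
    {"dx": 0,"dy": -0.004,"dz": 0,"rx": 0,"ry": 0,"rz": 0,"jaw": 1},
    {"dx": 0,"dy": -0.003,"dz": 0,"rx": 0,"ry": 0,"rz": 0,"jaw": 1},
    {"dx": 0,"dy": 0,"dz": 0,"rx": 0,"ry": 0,"rz": 0,"jaw": 1},
  ],
  force=50,
)

```text
clock: 25.3
tool_pos: [0.4628, 0.1246, 0.1829]
tool_rot: [[1.0, 0.017, -0.0], [0.017, -1.0, -0.003], [-0.0, 0.003, -1.0]]
force: [0.1, 0.5, -0.5]
width: 0.0234
```

```bash
python3 snap.py r; python3 - <<'E'
from h import *
import cv2
from rig import bot
p=bot.get_obs()['tool_pos']; print(4.5*0)
s=cv2.imread("pics/r_s.png")[205:275,225:305]
s=np.clip(255*(s/255.)**.6,0,255).astype(np.uint8)
cv2.imwrite("pics/c10.png",cv2.resize(s,None,fx=8,fy=8,interpolation=cv2.INTER_CUBIC))
print((8*(proj("side",p+[0,-.002,.062])-[225,205])),8*(np.array([264.5,235.1])-[225,205]))
E
```

```text
[] [(np.int32(151), array([264.7, 249.4]))]
25.4 [0.4628 0.124  0.1828] [ 0.9 -0.4 -0.9] [ 0.45  0.47 -1.02  1.96  0.49  0.98 -0.79] 0.022978714316858058
0.0
[329.08185153 235.10640248] [316.  240.8]
```

View pics/c10.png

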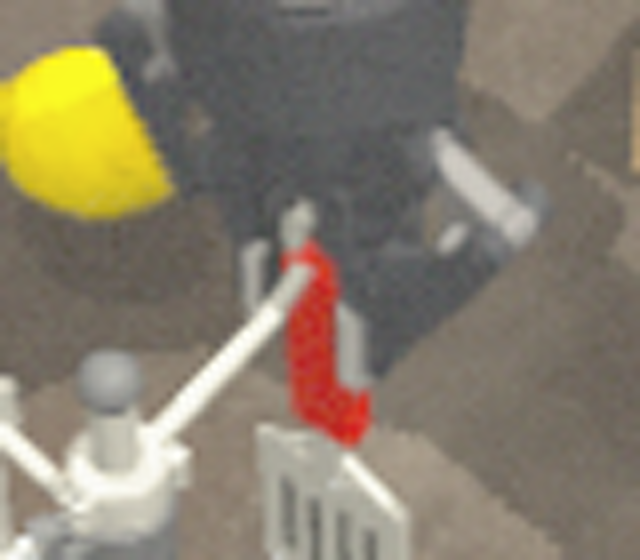

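The last view shows the loop's left wire at crop (299,220), where it was predicted. That puts the eye at about (329,235) with the red tip (316,241) entering it, and no contact force. Now threading on along the wire's slope.

>>> arm_command(
  deltas=[
    {"dx": 0,"dy": -0.004,"dz": 0.0012,"rx": 0,"ry": 0,"rz": 0,"jaw": 1},
    {"dx": 0,"dy": -0.004,"dz": 0.0014,"rx": 0,"ry": 0,"rz": 0,"jaw": 1},
    {"dx": 0,"dy": -0.003,"dz": 0.001,"rx": 0,"ry": 0,"rz": 0,"jaw": 1},
    {"dx": 0,"dy": 0,"dz": 0,"rx": 0,"ry": 0,"rz": 0,"jaw": 1},
  ],
  force=50,
)

```text
clock: 25.8
tool_pos: [0.4626, 0.1357, 0.1788]
tool_rot: [[1.0, 0.016, -0.001], [0.016, -1.0, -0.004], [-0.001, 0.004, -1.0]]
force: [0.9, -1.0, -0.5]
width: 0.0233
```

```bash
python3 snap.py u; python3 asc.py pics/u_s.png 245 285 225 262; python3 - <<'E'
from h import *
from rig import bot
p=bot.get_obs()['tool_pos']
print(proj("side",p+[0,-.002,.062]),proj("side",p+[0.0095,-.002,.062]),proj("side",p+[0.0,-.002,.071]))
E
```

```text
[] [(np.int32(134), array([261.6, 254.8]))]
25.9 [0.4626 0.1352 0.1788] [-0.2 -0.3 -0.8] [ 0.42  0.49 -1.01  1.96  0.5   0.97 -0.82] 0.023894562473498953
         5         6         7         8    
225 ==-:....::.:::::::::::::::.::::-:::::---
226 ==::...:...:.::::::.:...::.:::-=-:::----
227 -::.............:.:.......::::-=+-::----
228 :::.............:::.:..:..::::-+**=-----
229 .::.............::::.....:.::::=*o*+----
230 ................:::........::::=*oo*+---
231 ...:..................:.....:::-*ooo*+--
232 .....:.......................:::=*ooo*+-
233 .....:.....:......::..........::-=*ooo*+
234 ..::..:...::..-:...:...:....::::--=*ooo*
235 :::::.:.....:=*-...::.:.....::::---=*oo*
236 .:::........=+*=:..::......:::::----=***
237 :.::..:.....+++=:..::.....::::::-----=++
238 ::..........=+=-:...::.:....::::=+=::--+
239 .:::::..:::.=++=:...:.......:::-+*=::---
240 ::::::.-++:.-=++-...:.:.:::::::-+=:::---
241 ::.::::=+-:.##+*+::::::.::::::::-:.:::-:
242 :::::::=+-..#+**=##.:::..:::::...:..::::
243 :::::::=+-..=**+=##:....:..::.........::
244 :::::::=+-.:+**=###:..:...............::
245 :::::::=+-:+**=####...::...........:.:::
246 :::::::-+=+**=#####::........:......::::
247 :::::::-=%@@*######-:::...........:::-::
248 :::::::-o@@o=######=-:...........:::::::
249 -------%@@o=#######==-::.:::...:::::-::-
250 ------%@@%=:#######=+=:.......:::-----:-
251 -----%@@%+-:#######=+=:......:::---:----
252 ----%@@%+---#######=+=-:....:::---:---:-
253 ---%@@%+----#######=+=-....::----::--::-
254 --%@@@+------######=+=:...::----:::-::::
255 -*@@@*----=--######=+=:..::-::--:------:
256 *@@@o=-------######++=-:::---:::-----:::
257 @@@*---------######-==--:::--:::----::::
258 @@o=---------##########-==---::-----::::
259 @*=----------##########=====--------::::
260 %%+----------##########=========----::::
261 @@@o----------#########==========--:::::
[262.90320336 238.87581495] [259.40793305 236.68895551] [262.82304613 236.24183777]
```

>>> arm_command(
  deltas=[
    {"dx": 0,"dy": -0.004,"dz": 0.0014,"rx": 0,"ry": 0,"rz": 0,"jaw": 1},
    {"dx": 0,"dy": -0.004,"dz": 0.0014,"rx": 0,"ry": 0,"rz": 0,"jaw": 1},
    {"dx": 0,"dy": -0.004,"dz": 0.0013,"rx": 0,"ry": 0,"rz": 0,"jaw": 1},
    {"dx": 0,"dy": -0.003,"dz": 0.001,"rx": 0,"ry": 0,"rz": 0,"jaw": 1},
    {"dx": 0,"dy": 0,"dz": 0,"rx": 0,"ry": 0,"rz": 0,"jaw": 1},
  ],
  force=50,
)

```text
clock: 26.4
tool_pos: [0.4625, 0.1514, 0.1732]
tool_rot: [[1.0, 0.015, -0.001], [0.015, -1.0, -0.004], [-0.001, 0.004, -1.0]]
force: [0.1, 0.2, -1.8]
width: 0.0237
```

>>> arm_command(
  deltas=[
    {"dx": 0,"dy": 0,"dz": 0.001,"rx": 0,"ry": 0,"rz": 0,"jaw": 1},
    {"dx": 0,"dy": 0,"dz": 0.001,"rx": 0,"ry": 0,"rz": 0,"jaw": 1},
    {"dx": 0,"dy": 0,"dz": 0,"rx": 0,"ry": 0,"rz": 0,"jaw": 1},
  ],
  force=50,
)

```text
clock: 26.7
tool_pos: [0.4624, 0.1513, 0.171]
tool_rot: [[1.0, 0.015, -0.001], [0.015, -1.0, -0.004], [-0.001, 0.004, -1.0]]
force: [0.2, 0.6, -1.3]
width: 0.0235
```

```bash
python3 snap.py v; python3 asc.py pics/v_s.png 235 280 230 275; python3 - <<'E'
from h import *
from rig import bot
p=bot.get_obs()['tool_pos']
print(proj("side",p+[0,-.002,.062]),proj("side",p+[0.0095,-.002,.062]),proj("side",p+[0.0,-.002,.071]),proj("side",[.4627,.151,.236]))
E
```

```text
[] [(np.int32(139), array([256.9, 260.9]))]
26.8 [0.4625 0.1513 0.1711] [ 0.5  0.2 -1.3] [ 0.38  0.5  -1.    1.96  0.52  0.97 -0.86] 0.023498393081114635
         4         5         6         7         
230 .....:-::.....::..::::::::::::::::::::::::---
231 ....::::.......:.:::::::::::::::::::::::::---
232 ....:::........:::.:::::::::::::::::::::::---
233 :....::.:.......::::::::::::..:..:::=-::::-:-
234 ..:...................:........::::=+=-::::--
235 ..........:.........::::....:..::::-+**=:::::
236 .:.....:.............:::........:::-=*o*=::::
237 :......:............:.:.........::::=*oo*=-::
238 .::.:...............::...........:::-*ooo*=--
239 ::..:....:........................:::+oooo*=-
240 ::...:...........:......:..........::-+*ooo*+
241 :::........:....::.-:..:::.........::--+*ooo*
242 :::::.......:...:.:+=:..:........::::---+*ooo
243 ::::::::::.......:=*=:..::....:.::::::---+*o*
244 ::::::::::.:.....:=+=:...::....:::::::----+*+
245 ::::::::::::.....:=+-:...:.::..:.:::::=--:-=+
246 :::::::::::...:..:=++-...:.......::::=*=::--=
247 :::::::::::::=+-::=+*-...::...::::::-++-::
[... 765 characters left out ...]
@@@@o*+----######-=+=-.:-=---=======--
264 @@@%%%@@@@%+*+----#######=+=-----==-========-
265 @@@@@@@@@%*+*+-----##########-----===========
266 %@@@@@@@%o*+------###########--==-===========
267 %@o%%oooo**=-------##########--=--=======-=--
268 @o*****o**+=---==---#########---=-=======----
269 **********+=---*o*+=-=#######-------=--=-----
270 o******o*+=----++****++=####--------==-------
271 *++++++++=-----=++++++++=-#------------------
272 ======+--------+++++*++++++------------------
273 =--------------=+++++++++o@o-----------------
274 ---------------=++++++=+++@@o--------------=-
[258.2058177  245.94211529] [254.71948657 243.7247751 ] [258.0939797  243.34942689] [257.5958632  245.57129823]
```

>>> arm_command(
  deltas=[
    {"dx": 0,"dy": 0,"dz": 0.001,"rx": 0,"ry": 0,"rz": 0,"jaw": 1},
    {"dx": 0,"dy": 0,"dz": 0.001,"rx": 0,"ry": 0,"rz": 0,"jaw": 1},
    {"dx": 0,"dy": 0,"dz": 0,"rx": 0,"ry": 0,"rz": 0,"jaw": 1},
  ],
  force=50,
)

```text
clock: 27.1
tool_pos: [0.4628, 0.1514, 0.17]
tool_rot: [[1.0, 0.015, 0.0], [0.015, -1.0, -0.004], [0.0, 0.004, -1.0]]
force: [-2.4, -1.4, 3.3]
width: 0.0233
```

>>> arm_command(
  deltas=[
    {"dx": 0,"dy": 0,"dz": 0,"rx": 0,"ry": 0,"rz": 0,"jaw": 0.35},
    {"dx": 0,"dy": 0,"dz": 0,"rx": 0,"ry": 0,"rz": 0,"jaw": 0.25},
    {"dx": 0,"dy": 0,"dz": 0,"rx": 0,"ry": 0,"rz": 0,"jaw": 0.1},
    {"dx": 0,"dy": 0,"dz": 0,"rx": 0,"ry": 0,"rz": 0,"jaw": 0},
    {"dx": 0,"dy": 0,"dz": 0,"rx": 0,"ry": 0,"rz": 0,"jaw": -0.1},
    {"dx": 0,"dy": 0,"dz": 0,"rx": 0,"ry": 0,"rz": 0,"jaw": -0.1},
  ],
  force=20,
)

```text
clock: 27.7
tool_pos: [0.463, 0.1513, 0.1698]
tool_rot: [[1.0, 0.014, 0.001], [0.014, -1.0, -0.004], [0.001, 0.004, -1.0]]
force: [-0.3, -0.3, 0.2]
width: 0.0471
```

```bash
python3 snap.py w; python3 asc.py pics/w_s.png 235 285 235 290
```

```text
[] [(np.int32(194), array([257.7, 260.2]))]
27.8 [0.4631 0.1513 0.1698] [-0.3  0.  -0.7] [ 0.37  0.51 -0.99  1.96  0.52  0.96 -0.86] 0.0468917645007064
         4         5         6         7         8    
235 .....:.................::......::::-***=::::------
236 .:.................:..::.......::::-+***=-::------
237 ......................:.:.......:::-=****+--:-:---
238 ..:...................:.........::::-+*****=-:----
239 .::.:..........::.......::......:::::=+*****=-::--
240 .::..:.........:.:.....::::.......:::--+*****=----
241 :.::.............:::...::::.......:::---+****+==--
242 ::::::...........::++:..::::.....:::::---=**+++*+-
243 :::::::..--:.....-=**=:..:::.....:::::::--=+++**+=
244 ::::::::=+=:.....-++**-..:::.....:::::---::-=***+-
245 ::::::::=+-......-++=+=:.::::.::.::::::--::--=++=-
246 ::::::::==:......-+=+*=:..::::.:..::::=+-::---==-:
247 :::::::.=+-......:=+**=:..:::::..:..::+=:::-----::
248 ::::::::-+-......:+**+##:..::::::::..:=:.:::::::::
249 :-====-:=+-......=**+###:..:::::::::.::...:.::::::
250 -=++++=--=-.....=**+=####::.:::::::..:.......::::-
251 ==++*+=-=
[... 1431 characters left out ...]
-----=+=:==++++++*@@o---------------=---
278 -:::-----------=+=:==-=+++++o@@*------------------
279 ---------------=+=:==:=+=++++*@%+-----------------
280 ---=++++*=-----=+=:=+--+--=++++%@+----------------
281 ---=+++**+-----=+=:=+--=--=+++++*=----------------
282 ---=++***+-----===:=+--=--==-=++*=----------------
283 ---=++***+------=+-=+--=--==:=++*=----------------
284 ----++***+------=+===--+=-==:=++*=-------------=--
285 ----=+***+=------=+++--==:==:=++*=------------=---
286 ----=+***+--------=++==+=:==:=++*=----------------
287 ----=+***+=--------==+++=:==:=++*=----------------
288 ----=+****=----------=++=-==:=++*=----------------
289 ----=+***o+-----------==++++--++*=----------------
```

>>> arm_command(
  deltas=[
    {"dx": 0,"dy": 0,"dz": 0,"rx": 0,"ry": 0,"rz": 0,"jaw": -0.6},
    {"dx": 0,"dy": 0,"dz": 0,"rx": 0,"ry": 0,"rz": 0,"jaw": -0.6},
    {"dx": 0,"dy": 0,"dz": -0.006,"rx": 0,"ry": 0,"rz": 0,"jaw": -0.6},
    {"dx": 0,"dy": 0,"dz": -0.01,"rx": 0,"ry": 0,"rz": 0,"jaw": -0.6},
    {"dx": 0,"dy": 0,"dz": -0.015,"rx": 0,"ry": 0,"rz": 0,"jaw": -0.6},
    {"dx": 0,"dy": 0,"dz": -0.015,"rx": 0,"ry": 0,"rz": 0,"jaw": -0.6},
    {"dx": 0,"dy": 0,"dz": -0.02,"rx": 0,"ry": 0,"rz": 0,"jaw": -0.6},
    {"dx": 0,"dy": 0,"dz": -0.02,"rx": 0,"ry": 0,"rz": 0,"jaw": -0.6},
    {"dx": 0,"dy": 0,"dz": -0.03,"rx": 0,"ry": 0,"rz": 0,"jaw": -0.6},
    {"dx": 0,"dy": 0,"dz": -0.03,"rx": 0,"ry": 0,"rz": 0,"jaw": -0.6},
  ],
  force=20,
)

```text
clock: 28.8
tool_pos: [0.4611, 0.1523, 0.3254]
tool_rot: [[1.0, 0.017, -0.002], [0.017, -1.0, -0.005], [-0.002, 0.005, -1.0]]
force: [0.7, -0.4, 0.5]
width: 0.0682
```

Clear of the turner. I'll move away towards the robot's right and settle, then check.

>>> arm_command(
  deltas=[
    {"dx": 0,"dy": 0.03,"dz": -0.02,"rx": 0,"ry": 0,"rz": 0,"jaw": -0.6},
    {"dx": 0,"dy": 0.04,"dz": 0,"rx": 0,"ry": 0,"rz": 0,"jaw": -0.6},
    {"dx": 0,"dy": 0.04,"dz": 0,"rx": 0,"ry": 0,"rz": 0,"jaw": -0.6},
    {"dx": 0,"dy": 0.04,"dz": 0,"rx": 0,"ry": 0,"rz": 0,"jaw": -0.6},
    {"dx": 0,"dy": 0.04,"dz": 0,"rx": 0,"ry": 0,"rz": 0,"jaw": -0.6},
    {"dx": 0,"dy": 0.03,"dz": 0,"rx": 0,"ry": 0,"rz": 0,"jaw": -0.6},
    {"dx": 0,"dy": 0,"dz": 0,"rx": 0,"ry": 0,"rz": 0,"jaw": -0.6},
    {"dx": 0,"dy": 0,"dz": 0,"rx": 0,"ry": 0,"rz": 0,"jaw": -0.6},
    {"dx": 0,"dy": 0,"dz": 0,"rx": 0,"ry": 0,"rz": 0,"jaw": -0.6},
    {"dx": 0,"dy": 0,"dz": 0,"rx": 0,"ry": 0,"rz": 0,"jaw": -0.6},
    {"dx": 0,"dy": 0,"dz": 0,"rx": 0,"ry": 0,"rz": 0,"jaw": -0.6},
    {"dx": 0,"dy": 0,"dz": 0,"rx": 0,"ry": 0,"rz": 0,"jaw": -0.6},
  ],
)

```text
clock: 30.0
tool_pos: [0.4686, -0.066, 0.3644]
tool_rot: [[0.999, 0.031, 0.019], [0.031, -1.0, -0.006], [0.019, 0.007, -1.0]]
force: [0.1, 0.3, -0.2]
width: 0.0685
```

```bash
python3 snap.py x; python3 asc.py pics/x_s.png 235 285 228 300; python3 asc.py pics/x_t.png 195 245 225 250; python3 - <<'E'
import cv2,numpy as np
from h import *
a=cv2.imread("pics/x_s.png").astype(int);import subprocess
subprocess.run(["python3","snap.py","y"])
b=cv2.imread("pics/y_s.png").astype(int); d=abs(a-b).sum(2)[225:320,230:300]; print("motion",d.max(),d.mean())
print(proj("side",[.4627,.151,.233]),proj("top",[.4627,.151,.233]))
for n in "st":
  i=cv2.imread(f"pics/{'side' if n=='s' else 'top'}0.png").astype(int);f=cv2.imread(f"pics/x_{n}.png").astype(int)
  m=(abs(i-f).sum(2)>120).astype(np.uint8);_,_,st,_=cv2.connectedComponentsWithStats(m)
  print(n,[tuple(map(int,s)) for s in st[1:] if s[4]>40])
E
```

```text
[(np.int32(6), array([222.5, 233. ])), (np.int32(8), array([230. , 235.9])), (np.int32(13), array([223.6, 239.5]))] [(np.int32(17), array([264.5, 235. ])), (np.int32(196), array([257.7, 260.7]))]
30.1 [ 0.4685 -0.0662  0.3643] [ 0.8 -0.5  0.4] [ 1.02  0.21 -1.11  1.75  0.2   1.28 -0.11] 0.0682832852230748
         4         5         6         7         8    
228 +++++=======-:::::::::.::---::::::::.::::::--=====
229 =========---::::::::::.:::::::::::::::::::------==
230 =======--:::::::::::...:::::::::::::::::::------==
231 ==-----:::.::.:::::::::.:::::::::::::::::::-------
232 :::::::::::::::::::::::::::::::::::::::::::-------
233 .::..:::::::.:::::::.::.:::::###::::::::::::------
234 ::..::.:::::::..::::::::::::#####::::::::::-------
235 :::.:::::.:::::.::::::::::::#####::::::::::::-----
236 :::.::::.::::::.:::::::::::#####::::::::::::------
237 ::::::.:::.::::.::::::::::-++##::::::::::::-::----
238 ::::.:.::...:..:::::::::::%@%=#:.:::::::::::::----
239 ---::::...::::::::::::::.*@@o-..:::::::::::::::--:
240 ------::::::::::::::::::=@@@+::::::::::::::::::---
241 -----:::::..:::::::
[... 4846 characters left out ...]
]
30.2 [ 0.4685 -0.0667  0.3642] [-0.6  0.  -0.2] [ 1.02  0.21 -1.11  1.75  0.2   1.28 -0.11] 0.06830710368061055
motion 64 6.092481203007519
[257.6342911  246.43117758] [220.06327534 235.51407601]
s [(291, 0, 164, 114, 5272), (462, 0, 34, 13, 354), (500, 14, 42, 13, 227), (492, 32, 68, 241, 4633), (481, 58, 25, 38, 406), (331, 130, 5, 15, 53), (202, 172, 16, 38, 284), (310, 174, 45, 68, 1120), (374, 194, 7, 29, 62), (243, 233, 31, 63, 545), (504, 241, 56, 69, 968), (307, 244, 33, 36, 545), (483, 244, 22, 72, 297), (484, 263, 8, 43, 102)]
t [(276, 159, 19, 22, 205), (298, 169, 12, 16, 129), (271, 199, 123, 221, 15151), (200, 221, 33, 26, 209), (191, 242, 6, 33, 100), (521, 328, 39, 29, 685)]
```

```bash
python3 -c "
from rig import bot
print(bot.finish_job())"
```

```text
the job is handed in; nothing more can be done
None
```

I swung the red-tipped hook out, hung the small red turner from the block on it by its wire loop, and handed the job in at about 30 s. The interface gave no verdict.

- **Hook:** it stopped about 91° round from where it was folded and stayed there when I let go. The force when the fingers met the stop read about 8 N. Its tip was at the same pixels before and after the hanging, so the hook did not move.
- **Turner:** in the last pictures the hook wire runs through the loop. The loop sits at top-view columns 218–220, against 220 predicted for the bend. It hangs upright, and two pictures 0.1 s apart differ only by noise. The gripper is about 0.2 m away and its force readings are near zero.
- **Bystanders:** comparing pictures from before and after showed nothing moved in the side view. Small differences at the lemon and spice jar (top view only) and at the bowl (both views) look like arm shadows. I did not measure their positions.

**What disagreed:**
- The fingers appeared about 30 mm higher in the pictures than the reported tool pose implied. My first two attempts to push the hook therefore passed over it without touching, and I corrected for this from then on.
- The loop's final distance from the bend is judged from pixels and the resting height. I did not measure it directly.

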